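# Sort the popcorn ears, tip the trug into the sheller hopper and start it

### The job

Fill the corn sheller: put the sound yellow ears lying on the bench into the green trug and every spoiled brown ear, on the bench or already in the trug, into the cardboard carton, then slide the hopper's lid back and tip all the corn from the trug into the hopper. Stand the empty trug upright on the bench again, put any ear that missed into the hopper, slide the lid fully shut and only then press the green start button. No spoiled ear may get into the hopper, start must not be pressed while the lid is open, and the pot, screwdriver and jar stay where they are.

Things in the scene. Friction and masses are not known exactly. Their poses are not given: they have to be found in the camera images.
- hopper: Flared plywood hopper of the corn sheller, let into the bench; fixed. Origin: its centre at bench height, z up, x the way its lid opens (away from the robot, within 0.12 rad). Inside, 220 mm (x) by 260 mm (y) at the mouth, 140 by 160 mm at the floor 20 mm up; walls 13 mm. Lid rails, 16 mm wide, tops 187 mm up, at y = +-147 mm, from x = -130 to 345 mm, on legs at the far end.
- hopper_mouth (a point): Centre of the hopper's mouth, 165 mm above the bench.
- lid (a joint): Sliding plywood lid of the hopper, in m: 0 = shut, 0.215 = slid right back along the hopper's +x (mouth open but for its last 18 mm). It lies at 167 to 175 mm height, slides with about 2 N and stays where it is left.
- lid_handle (a point): Middle of the dark wooden batten on the lid by which it is slid: 20 mm thick (hopper's x), 100 mm long (y), standing 32 mm high on the lid, from 175 to 207 mm above the bench; this point is 191 mm up and moves with the lid.
- start (a joint): Green start button, 32 mm wide, on top of the switch box; presses straight down. 0 = out, 0.006 m = fully down (5 N); it springs back.
- start_top (a point): Centre of the green button's top face, 138 mm above the bench. The grey switch box under it, 50 mm (hopper's x) by 80 mm and 120 mm tall, stands at the hopper's near side, its centre at x = -158, y = -30 mm in the hopper's frame.
- trug: Green plastic trug, 340 mm long (x), 138 mm wide (y), empty about 300 g. Origin under the centre of its floor, z up. Floor 210 mm long, 4 mm thick; both ends slope up at 32 degrees to a pouring lip 42 mm high at x = +-170 mm; sides 68 mm high, 130 mm apart inside. It pours over either end; corn grips the plastic somewhat, so tilt it 70 degrees or more to empty it.
- trug_bar (a point): Middle of the trug's black carrying bar: runs across the trug (its y), flat-sided, 20 mm thick (x), 26 mm high, 150 mm long, centre 128 mm above the trug's underside, on an upright 20 mm wide at each side wall. Hold it firmly (40 N or more): the filled trug weighs up to 0.7 kg and hangs about 0.1 m below the bar.
- ear1: Sound, yellow ear of popcorn, 92 mm long, 33 mm thick, tapering to 16 mm at its +x end, 45 g, lightly faceted, rolls little; origin at its middle, x along it. Lies in the trug at the start, along its x, at the end of trug's x below 0.
- ear2: Sound, yellow ear of popcorn, 92 mm long, 33 mm thick, tapering to 16 mm at its +x end, 45 g, lightly faceted, rolls little; origin at its middle, x along it. Lies in the trug at the start, along its x, at the end of trug's x below 0.
- ear3: Sound, yellow ear of popcorn, 92 mm long, 33 mm thick, tapering to 16 mm at its +x end, 45 g, lightly faceted, rolls little; origin at its middle, x along it. Lies in the trug at the start, along its x, at the end of trug's x below 0.
- ear4: Sound, yellow ear of popcorn, 92 mm long, 33 mm thick, tapering to 16 mm at its +x end, 45 g, lightly faceted, rolls little; origin at its middle, x along it. Lies loose on the bench at the start; it may be absent (None).
- ear5: Sound, yellow ear of popcorn, 92 mm long, 33 mm thick, tapering to 16 mm at its +x end, 45 g, lightly faceted, rolls little; origin at its middle, x along it. Lies loose on the bench at the start; it may be absent (None).
- ear6: Sound, yellow ear of popcorn, 92 mm long, 33 mm thick, tapering to 16 mm at its +x end, 45 g, lightly faceted, rolls little; origin at its middle, x along it. Lies loose on the bench at the start; it may be absent (None).
- ear7: Sound, yellow ear of popcorn, 92 mm long, 33 mm thick, tapering to 16 mm at its +x end, 45 g, lightly faceted, rolls little; origin at its middle, x along it. Lies loose on the bench at the start; it may be absent (None).
- bad_ear1: Spoiled ear of popcorn, dark brown with grey mould, 92 mm long, 33 mm thick, tapering to 16 mm at its +x end, 45 g, lightly faceted, rolls little; origin at its middle, x along it. Lies loose on the bench at the start; it may be absent (None).
- bad_ear2: Spoiled ear, dark brown with grey mould, 92 mm long, 33 mm thick, tapering to 16 mm at its +x end, 45 g, lightly faceted, rolls little; origin at its middle, x along it. Starts in the trug, along its x, about 67 mm from the bar on the +x side; may be absent (None). Close the fingers across it, keep the gripper's body clear of the bar, draw it outwards as it rises.
- carton: Open cardboard carton for spoiled ears, 150 mm (x) by 170 mm (y), 75 mm high, walls 5 mm; fixed to the bench. Origin under its centre.
- pot: Bystander: terracotta pot, 100 mm wide, 90 mm tall, standing on the bench. Origin under its centre.
- screwdriver: Bystander: screwdriver, 170 mm long, lying on the bench. Origin on its axis, x along it.
- jar: Bystander: jar, 70 mm wide, 90 mm tall, standing on the bench. Origin under its centre.
Mind the look-alikes: they are no part of the job. Several things look just like the carton: the one meant starts farthest to the robot's right. Leave any red look-alike of the ear4 alone.

How it is judged:
By the outcome, as a careful person would: the job done as asked, in the order asked, and still so for the second after the job is handed in, with the robot touching nothing.
Of ear4, ear5, ear6, ear7, bad_ear1, bad_ear2 only 3 to 6 are there at a start; the rules pass over those that are not, and their reading is None.
At some moment in a run one of ear4, ear5, ear6, ear7, bad_ear1 may be knocked a few centimetres aside while the robot is not near it.
It also fails if it takes over 210 s, if anything falls off the work surface, if the arm or the gripper's body presses on something with over 40 N, if the wrist force passes 120 N, or if a joint passes its speed limit or range.

### The arm

A 6-joint arm with a two-finger parallel gripper is mounted at the origin on the work surface. World frame = base frame: x ahead of the robot, y to its left, z up, the work surface at z = 0. Lengths are in m, angles in rad, forces in N, time in s.
With the tool pointing down it reaches from about 0.4 to 0.825 m from the base axis. Payload 7 kg.
Tool frame: the origin (TCP) lies between the finger pads; the fingertips stand 22 mm ahead of it and the grasp point (between the pads) lies 3 mm ahead of it; z points along the fingers, y is the direction in which the jaws open and shut (so a half turn about z gives the same grasp; the last joint's range is limited). The gripper opens to 88 mm and grips with 3 to 60 N. Pads are 19 mm wide; open, the fingers measure 130 mm over their backs; the gripper's body (78 mm by 193 mm) begins 47 mm behind the grasp point.
Start: joints at [1.486, 0.359, 0.012, 0, -1.224, -0.288], TCP at [0.246, 0.629, 0.249] pointing down, gripper open.
Joint ranges: [-3.07, 3.07], [-1.43, 2.12], [-1.02, 1.25], [-3.03, 1.67], [-3.05, -0], [-3.03, 3.03]. Speed limits (rad/s): [2.39, 2.39, 3.01, 3.14, 3.14, 3.14].

### API

Orientations are given as [roll, pitch, yaw] about the fixed x, y, z axes, in that order (R = Rz(yaw) Ry(pitch) Rx(roll)).
In Python, from station import arm, optics gives the robot as it stands. The module is installed in compiled form; this text tells all that it offers.
- The arm moves only by the tool jog_arm, never from a script. Its argument "motion" is a list that holds one entry, the list of rows, each a list of 7 numbers: the shift along the tool's x, y, z in m, then the turn, a rotation vector about the tool's x, y, z in degrees, then the finger opening in m, from 0 to 0.0876. In form: [[[x, y, z, rx, ry, rz, grip], ...]]. A call has 1 to 8 rows; each row is the pose to reach, as a shift and turn from the pose measured when the call began, along the tool's axes at that moment; what a row does not reach only later rows make up. A row lasts 1/10 s, in which the tool goes at most 50 mm and 8.59 degrees, less where a joint would pass 70% of its speed; a pose out of reach is approached as far as the arm can. A call with a gripper value outside its range is refused whole. The fingers move at their own pace and stop on an object; "newtons" is the grip in N (left out, the last holds). Time passes only in rows, so rows that repeat a pose let the fingers close. It gives the time, the measured TCP pose, the force and the opening at its end, in the units of the state.
- arm.get_state(): the state, without advancing time (a new reading comes with each control period).
- optics.grab_frame(name): name is "scene" or "top" or "wrist"; returns the picture (400x640x3 uint8, red, green, blue); there is no depth.
- optics.camera_model(name): a dict with "mtx" (3x3 intrinsics, pixels), "R" (3x3) and "t" (3): a world point X has camera coordinates R X + t; the wrist camera has in their place "mount" (4x4, takes a point from camera to tool coordinates, whose origin is the TCP and whose axes are the flange's). Camera axes: x right, y down, z forward; pixel columns grow to the right and rows downward; lengths in m; the calibration is good to about 2 mm. A picture is of the moment at which its call begins: read the wrist's pose just before it. camera_model takes no time and is no camera call.
- arm.job_done(): hands the job in, once; it reports no verdict.
The state is a dict: "t": time; "q": joint angles; "qd": joint speeds; "joint_efforts": joint torques, N m; "eef_pos": TCP position; "ee_rot": TCP orientation; "force": force on the tool from outside, world axes, zero at the start; "moment": the same for the moment, N m; "width": finger opening in m.
Only numpy, scipy, OpenCV 4.12 (cv2) and the standard library are available. Lean on these libraries where they do the work, as an engineer would, in place of code of your own. Each camera call takes 0.05 s, during which the arm holds its last target.

## Working session

There is one attempt and no reset: what is moved stays moved. The work goes in short steps, Python scripts to look and compute and a tool call to move; the robot and the scene stay as the last step left them, time stands still between calls to the robot, and variables do not carry over. Pictures are saved under pics/ and viewed, and the job is handed in when it is done.

Besides the shell and the picture viewer there is one more tool, called after "Request:" by a JSON object that holds its "method" and its "body". jog_arm: Moves the arm, as the interface text tells. Its arguments: {"type":"object","properties":{"motion":{"type":"array","items":{"type":"array","items":{"type":"array","items":{"type":"number"}}}},"newtons":{"type":"number"}},"required":["motion"]}

```bash
mkdir -p pics; ls; python3 - <<'E'
from station import arm, optics
import cv2
for n in ["scene","top","wrist"]:
    im=optics.grab_frame(n); cv2.imwrite(f"pics/{n}0.png",im[:,:,::-1])
    m=optics.camera_model(n); print(n,{k:v.round(4).tolist() if hasattr(v,'round') else v for k,v in m.items()})
print(arm.get_state())
E
```

```text
pics
scene {'mtx': [[513.5309, 0.0, 324.6501], [0.0, 513.5309, 200.0349], [0.0, 0.0, 1.0]], 'R': [[0.0501, 0.9987, 0.0004], [0.7813, -0.039, -0.6229], [-0.6221, 0.0315, -0.7823]], 't': [0.0118, -0.2904, 1.9858]}
top {'mtx': [[434.2569, 0.0, 326.4384], [0.0, 434.2569, 201.0357], [0.0, 0.0, 1.0]], 'R': [[0.0579, -0.9983, 0.005], [-0.9742, -0.0576, -0.2184], [0.2183, 0.0078, -0.9758]], 't': [-0.0726, 0.5255, 1.1696]}
wrist {'mtx': [[349.867, 0.0, 318.1363], [0.0, 349.867, 196.9736], [0.0, 0.0, 1.0]], 'mount': [[0.0012, -0.9567, -0.2909, 0.0795], [1.0, 0.0013, -0.0002, -0.0004], [0.0006, -0.2909, 0.9568, -0.1361], [0.0, 0.0, 0.0, 1.0]]}
{'t': 0.15, 'q': array([ 1.48612872e+00,  3.59224999e-01,  1.13140835e-02, -2.59013324e-04,
       -1.22409137e+00, -2.88109258e-01]), 'qd': array([-3.98439589e-04, -2.95254670e-03,  2.53008525e-03,  5.59033230e-04,
        8.17817797e-05,  4.72668059e-04]), 'joint_efforts': array([-7.09100605e-04, -5.83275783e+01,  2.93288577e+01,  7.00122714e+00,
        8.75741593e-03, -1.08431786e-04]), 'eef_pos': array([0.24573002, 0.62834008, 0.24785488]), 'ee_rot': array([ 3.14036720e+00, -1.09204944e-04, -3.72864958e-01]), 'force': array([-0.27507574,  0.2177516 , -0.06137683]), 'moment': array([ 0.01616972,  0.01906253, -0.00815928]), 'width': 0.08767710612451568}
```

View pics/scene0.png

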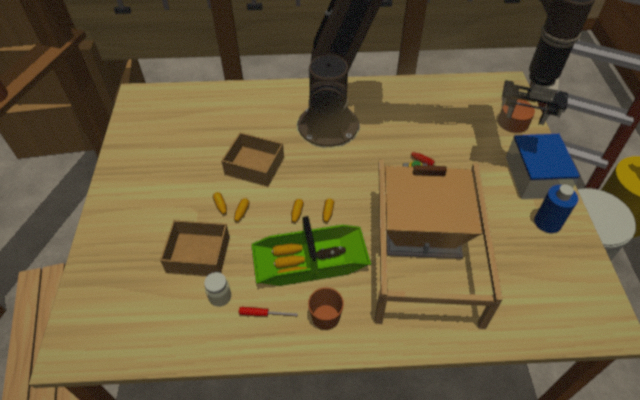

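View pics/top0.png

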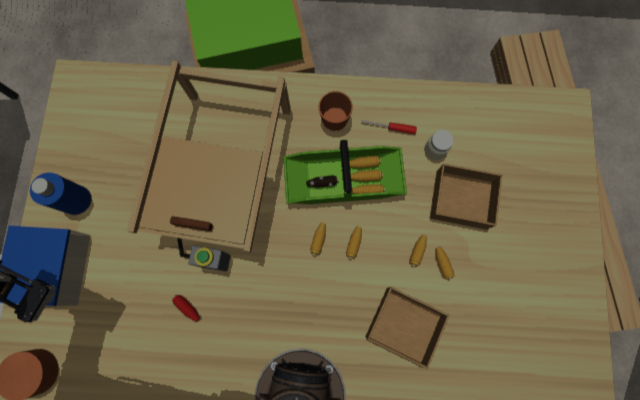

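View pics/wrist0.png

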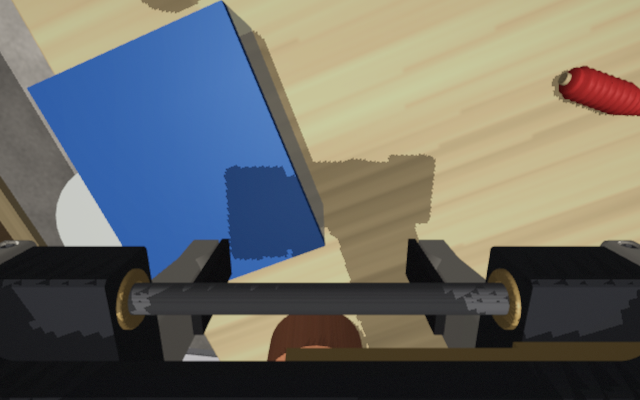

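The top view shows four sound ears at about (318,239), (355,242), (419,250) and (445,263). The trug is at (345,177), with a brown ear in it at (322,182). The lid handle is at (191,224) and the button at (204,257). Look-alikes are the cartons at (466,197) and (406,326), and the red ear at (186,308). The carton meant is the one farthest right, at (466,197). Next I measure.

```bash
cat > h.py <<'E'
import numpy as np, cv2
from station import arm, optics
from scipy.spatial.transform import Rotation as Ro
def cam(n,st=None):
    m=optics.camera_model(n); K=np.array(m["mtx"])
    if n=="wrist":
        T=np.eye(4); T[:3,:3]=Ro.from_euler('xyz',st["ee_rot"]).as_matrix(); T[:3,3]=st["eef_pos"]
        W=T@np.array(m["mount"]); R=W[:3,:3].T; t=-R@W[:3,3]
    else: R=np.array(m["R"]); t=np.array(m["t"])
    return K,R,t
def ray(c,px):
    K,R,t=c; d=R.T@np.linalg.solve(K,np.array([px[0],px[1],1.])); return -R.T@t,d
def onz(c,px,z):
    o,d=ray(c,px); return o+d*(z-o[2])/d[2]
def proj(c,X):
    K,R,t=c; p=K@(R@np.array(X,float)+t); return p[:2]/p[2]
def tri(ca,pa,cb,pb):
    o1,d1=ray(ca,pa); o2,d2=ray(cb,pb); d1/=np.linalg.norm(d1); d2/=np.linalg.norm(d2)
    s=np.linalg.lstsq(np.c_[d1,-d2],o2-o1,rcond=None)[0]; a=o1+d1*s[0]; b=o2+d2*s[1]
    return (a+b)/2,np.linalg.norm(a-b)
def blobs(im,lo,hi,amin=30):
    hsv=cv2.cvtColor(im,cv2.COLOR_RGB2HSV); m=cv2.inRange(hsv,np.array(lo),np.array(hi))
    m=cv2.morphologyEx(m,cv2.MORPH_CLOSE,np.ones((3,3),np.uint8))
    cs,_=cv2.findContours(m,cv2.RETR_EXTERNAL,cv2.CHAIN_APPROX_NONE)
    return [c for c in cs if cv2.contourArea(c)>amin],m
def ears(im,c,z=0.016,lo=(12,150,110),hi=(26,255,255),amin=60):
    out=[]
    for k in blobs(im,lo,hi,amin)[0]:
        p=np.array([onz(c,q[0],z)[:2] for q in k])
        m=cv2.moments(k); cp=(m['m10']/m['m00'],m['m01']/m['m00'])
        (cx,cy),(w,h),a=cv2.minAreaRect((p*1000).astype(np.float32))
        b=cv2.boxPoints(((cx,cy),(w,h),a)); e=[b[1]-b[0],b[2]-b[1]]; L=max(e,key=np.linalg.norm)
        out.append((np.round(cp,1),np.round([cx/1000,cy/1000],4),round(np.degrees(np.arctan2(L[1],L[0]))%180,1),round(max(w,h)),round(min(w,h))))
    return out
def save(n,im,box=None,s=1):
    if box: im=im[box[1]:box[3],box[0]:box[2]]
    im=cv2.resize(im,None,fx=s,fy=s,interpolation=cv2.INTER_CUBIC); cv2.imwrite(f"pics/{n}.png",im[:,:,::-1])
E
python3 - <<'E'
from h import *
for n in ["top","scene"]:
    im=cv2.imread(f"pics/{n}0.png")[:,:,::-1].copy(); c=cam(n)
    for e in ears(im,c): print(n,*e)
    if n=="top": save("crop1",im,(270,130,520,370),3); save("crop2",im,(120,50,300,330),3)
    else: save("crop3",im,(150,120,520,360),2.1)
E
```

```text
top [444.8 262.7] [ 0.3817 -0.3867] 21.1 88 24
top [419.  249.9] [ 0.4133 -0.3148] 160.3 87 24
top [354.1 241.7] [ 0.4256 -0.128 ] 166.6 86 24
top [317.8 238.3] [ 0.43   -0.0233] 168.3 87 23
top [367.7 188.5] [ 0.5836 -0.1599] 97.9 86 21
top [366.4 174.6] [ 0.6254 -0.1527] 97.6 87 23
top [364.7 161.1] [ 0.6673 -0.1466] 99.4 86 23
scene [288.2 260.2] [ 0.6138 -0.1529] 95.6 88 30
scene [286.3 248.3] [ 0.5701 -0.1589] 95.7 89 30
scene [443.8 208.6] [0.4466 0.3559] 136.3 89 30
scene [296.6 209. ] [ 0.4177 -0.1265] 167.5 91 34
scene [327.9 208.5] [ 0.4209 -0.0225] 168.4 94 33
scene [240.6 208.1] [ 0.4046 -0.313 ] 160.4 94 31
scene [219.5 201.8] [ 0.373  -0.3852] 22.3 95 32
scene [426.9 180.7] [0.3166 0.329 ] 170.5 53 49
scene [450.5 182.7] [0.3229 0.4176] 109.2 115 80
scene [628.8 173.8] [0.3102 1.0429] 156.3 196 77
scene [31.2 71.8] [-0.3456 -1.2413] 158.6 389 55
```

View pics/crop1.png

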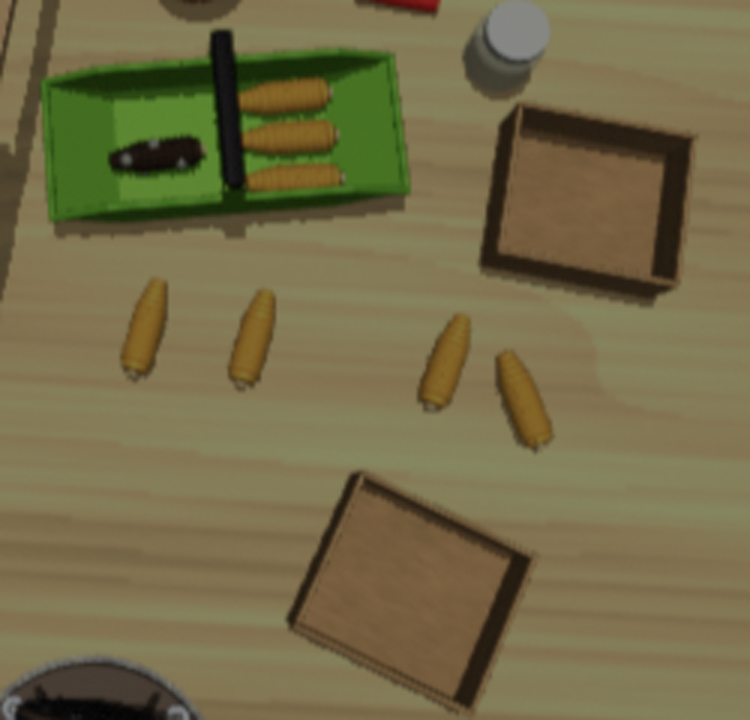

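View pics/crop2.png

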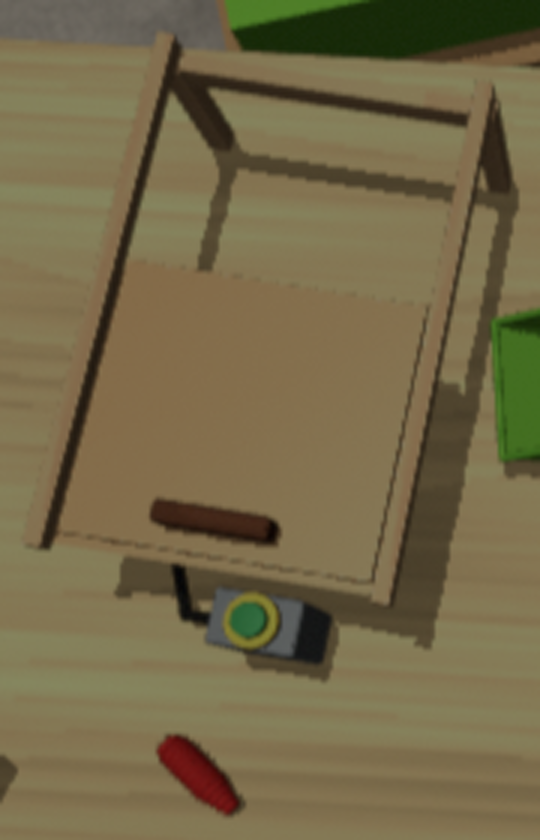

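View pics/crop3.png

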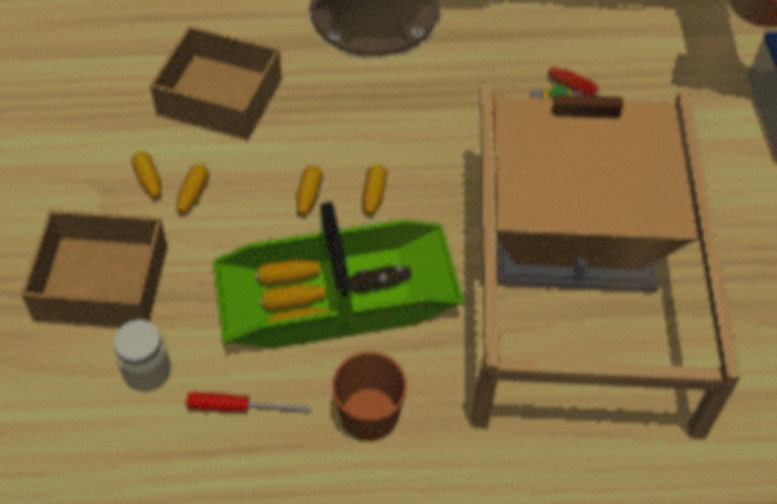

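```bash
python3 - <<'E'
from h import *
c=cam("top"); s=cam("scene")
print("campos",-c[1].T@c[2],-s[1].T@s[2])
t=lambda x,y:(270+x/3,130+y/3); u=lambda x,y:(120+x/3,50+y/3); v=lambda x,y:(150+x/2.1,120+y/2.1)
P={k:onz(c,p,.187)[:2] for k,p in dict(LN=u(39,545),RN=u(382,603),LF=u(168,38),RF=u(484,85)).items()}
for k in P: print(k,P[k].round(4))
dx=(P['LF']-P['LN']+P['RF']-P['RN'])/2; print("len",np.linalg.norm(P['LF']-P['LN']),np.linalg.norm(P['RF']-P['RN']),"w",np.linalg.norm(P['LN']-P['RN']))
th=np.arctan2(dx[1],dx[0]); print("hop yaw",th, np.arctan2(*(P['RN']-P['LN'])))
ex=np.array([np.cos(th),np.sin(th)]); ey=np.array([-ex[1],ex[0]])
H=sum(P.values())/4-ex*(345-130)/2000
print("hopper",H)
print("handle pix", onz(c,u(213,521),.205), "pred", H+ex*-.1)
print("btn", onz(c,u(250,620),.138),"pred",H-.158*ex-.03*ey)
for z in (.141,.128): print("bar",onz(c,t(221,33),z),onz(c,t(235,186),z))
print(tri(c,t(228,110),s,v(335,247)))
# trug rim corners z=.042 ends
for p in [(43,82),(52,218),(393,57),(408,190)]: print("trugcorner .042/.068",onz(c,t(*p),.042)[:2].round(3),onz(c,t(*p),.068)[:2].round(3))
for p in [(520,104),(692,136),(675,297),(482,270)]: print("carton",onz(c,t(*p),.075)[:2].round(3))
# handle scene
print("handle scene",onz(s,v(588,103),.207),onz(s,v(555,103),.207),onz(s,v(620,103),.207))
E
```

```text
campos [ 0.26072558 -0.05133944  1.25645308] [ 1.46176443 -0.08567161  1.37257818]
LN [0.394  0.4314]
RN [0.3629 0.144 ]
LF [0.8599 0.3868]
RF [0.8308 0.098 ]
len 0.4679725483283775 0.47019841620760094 w 0.28904007024447886
hop yaw -0.09669739439211726 -3.0336253328399074
hopper [0.50492493 0.27543439]
handle pix [0.41973159 0.28484518 0.205     ] pred [0.40539208 0.28508906]
btn [0.34655846 0.26399835 0.138     ] pred [0.34476663 0.26082892]
bar [ 0.67993994 -0.07948892  0.141     ] [ 0.53818238 -0.09883769  0.141     ]
bar [ 0.68482566 -0.07981699  0.128     ] [ 0.54141599 -0.09939126  0.128     ]
(array([ 0.61123923, -0.08827387,  0.12957485]), np.float64(0.002860123305838744))
trugcorner .042/.068 [0.656 0.089] [0.648 0.086]
trugcorner .042/.068 [0.521 0.07 ] [0.516 0.067]
trugcorner .042/.068 [ 0.702 -0.252] [ 0.693 -0.248]
trugcorner .042/.068 [ 0.569 -0.269] [ 0.562 -0.264]
carton [ 0.651 -0.368]
carton [ 0.629 -0.53 ]
carton [ 0.474 -0.51 ]
carton [ 0.488 -0.333]
handle scene [0.43020331 0.28802573 0.207     ] [0.42781818 0.24018096 0.207     ] [0.43251622 0.33442198 0.207     ]
```

Crop 1 confirms my choices: the carton at upper right and the brown ear in the trug at crop (155,155). Next I work out targets for the spoiled ear.

```bash
cat >> h.py <<'E'
def Rdown(yaw_deg): return Ro.from_euler('xyz',[180,0,yaw_deg],degrees=True)
def plan(pos,R,st=None):
    """pos: TCP target"""
    st=st or arm.get_state(); R0=Ro.from_euler('xyz',st["ee_rot"])
    d=R0.inv().apply(np.array(pos)-st["eef_pos"]); rv=(R0.inv()*R).as_rotvec(degrees=True)
    print("row",d.round(3).tolist(),rv.round(1).tolist()); return d,rv
def log():
    import json
    s=arm.get_state(); open("log.jsonl","a").write(json.dumps([s["q"].tolist(),s["eef_pos"].tolist(),s["ee_rot"].tolist()])+"\n")
    print("t",round(s["t"],2),"pos",s["eef_pos"].round(4),"rpy",np.degrees(s["ee_rot"]).round(1),"q",s["q"].round(3),"F",s["force"].round(1),"w",round(s["width"],4))
    return s
E
python3 - <<'E'
from h import *
s=log()
c=cam("top"); im=cv2.imread("pics/top0.png")[:,:,::-1].copy()
t=lambda x,y:(270+x/3,130+y/3)
print(onz(c,t(157,155),.022), onz(c,t(110,158),.022),onz(c,t(205,152),.022))
for yaw in (97.8,-82.2): plan([.603,-.024,.249],Rdown(yaw),s)
plan([.40,.3,.35],Rdown(-50),s)
E
```

```text
t 0.15 pos [0.2457 0.6283 0.2479] rpy [179.9  -0.  -21.4] q [ 1.486  0.359  0.011 -0.    -1.224 -0.288] F [-0.3  0.2 -0.1] w 0.0877
[ 0.59452906 -0.02605064  0.022     ] [0.58876273 0.01974777 0.022     ] [ 0.60036171 -0.07289372  0.022     ]
row [0.57, 0.477, -0.0] [0.0, 0.1, -119.2]
row [0.57, 0.477, -0.0] [0.1, -0.0, 60.8]
row [0.263, 0.25, -0.102] [0.1, -0.0, 28.6]
```

Request:
{"method": "jog_arm", "body": {"motion": [[[0,0,-0.05,0,0,0,0.06],[0,0,-0.1,0,0,0,0.06],[0.04,0.033,-0.1,0,0,8,0.06],[0.08,0.066,-0.1,0,0,16,0.06],[0.12,0.1,-0.1,0,0,24,0.06],[0.16,0.133,-0.1,0,0,32,0.06],[0.2,0.166,-0.1,0,0,40,0.06],[0.24,0.2,-0.1,0,0,48,0.06]]], "newtons": 15}}

```text
t: 0.95
eef_pos: [0.391, 0.3637, 0.3481]
ee_rot: [3.141, -0.001, -1.216]
force: [0.9, 1.3, -0.3]
width: 0.0601
```

```bash
python3 - <<'E'
from h import *
s=log(); plan([.595,-.026,.30],Rdown(-82.2),s)
E
```

```text
t 0.95 pos [0.391  0.3637 0.3481] rpy [ 1.80e+02 -1.00e-01 -6.97e+01] q [ 1.117  0.075 -0.131  0.    -1.366 -0.762] F [ 0.9  1.3 -0.3] w 0.0601
row [0.436, -0.056, 0.048] [0.0, -0.1, 12.5]
```

Request:
{"method": "jog_arm", "body": {"motion": [[[0.436,-0.056,0.048,0,0,12.5,0.06],[0.436,-0.056,0.048,0,0,12.5,0.06],[0.436,-0.056,0.048,0,0,12.5,0.06],[0.436,-0.056,0.048,0,0,12.5,0.06],[0.436,-0.056,0.048,0,0,12.5,0.06],[0.436,-0.056,0.048,0,0,12.5,0.06],[0.436,-0.056,0.048,0,0,12.5,0.06],[0.436,-0.056,0.048,0,0,12.5,0.06]]]}}

```text
t: 1.75
eef_pos: [0.5751, 0.0112, 0.305]
ee_rot: [3.141, -0.001, -1.434]
force: [1.1, 0.4, 0.3]
width: 0.0604
```

Request:
{"method": "jog_arm", "body": {"motion": [[[0.0,0,0,0,0,0,0.06],[0.0,0,0,0,0,0,0.06]]]}}

```text
t: 1.95
eef_pos: [0.5751, 0.0097, 0.3041]
ee_rot: [3.14, -0.001, -1.437]
force: [-0.4, 0.1, -0.9]
width: 0.06
```

```bash
python3 - <<'E'
from h import *
s=log(); plan([.595,-.026,.30],Rdown(-82.2),s)
s=arm.get_state(); im=optics.grab_frame("wrist"); save("w1",im)
E
```

```text
t 1.95 pos [0.5751 0.0097 0.3041] rpy [ 1.799e+02 -1.000e-01 -8.230e+01] q [ 3.570e-01  1.650e-01 -1.250e-01  1.000e-03 -1.284e+00 -2.240e-01] F [-0.4  0.1 -0.9] w 0.06
row [0.038, -0.015, 0.004] [0.1, -0.1, -0.1]
```

View pics/w1.png

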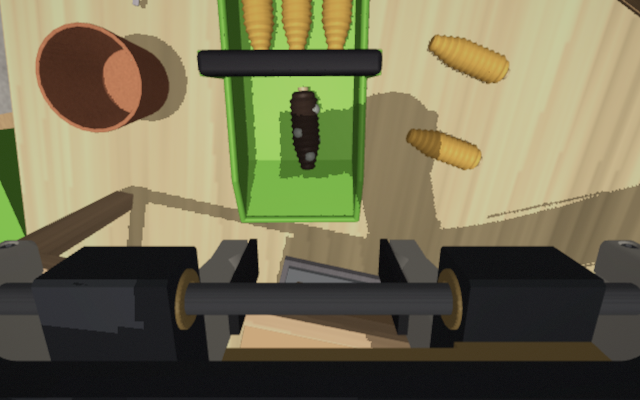

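The wrist view shows the spoiled ear at (305,130), the bar at (290,62), the trug's near end at (300,220) and the pot at left.

```bash
cat > w.py <<'E'
from h import *
E
python3 - <<'E'
from h import *
s=arm.get_state(); c=cam("wrist",s)
for p in [(303,90),(309,168),(305,130)]: print(onz(c,p,.022).round(4))
b=[onz(c,p,.141) for p in [(199,62),(381,64)]]; print("bar",b)
b=[onz(c,p,.042) for p in [(243,220),(360,218)]]; print("lip",b)
X=[.597,-.026]
plan([X[0],X[1],.13],Rdown(-82.2),s)
plan([X[0],X[1],.032],Rdown(-82.2),s)
E
```

```text
[ 0.6034 -0.0655  0.022 ]
[0.5849 0.0238 0.022 ]
[ 0.5955 -0.0209  0.022 ]
bar [array([ 0.68376539, -0.07597072,  0.141     ]), array([ 0.53895129, -0.09434233,  0.141     ])]
lip [array([0.65619405, 0.09433988, 0.042     ]), array([0.51570998, 0.07243051, 0.042     ])]
row [0.039, -0.017, 0.175] [0.1, -0.0, -0.0]
row [0.039, -0.017, 0.273] [0.1, -0.0, -0.0]
```

```bash
python3 - <<'E'
from h import *
s=arm.get_state()
plan([.594,-.019,.16],Rdown(-80),s)
plan([.594,-.019,.031],Rdown(-80),s)
E
```

```text
row [0.032, -0.015, 0.145] [0.1, -0.0, -2.2]
row [0.032, -0.015, 0.274] [0.1, -0.0, -2.2]
```

Request:
{"method": "jog_arm", "body": {"motion": [[[0.032,-0.015,0.05,0.1,0,-2.2,0.054],[0.032,-0.015,0.1,0.1,0,-2.2,0.054],[0.032,-0.015,0.15,0.1,0,-2.2,0.054],[0.032,-0.015,0.19,0.1,0,-2.2,0.054],[0.032,-0.015,0.22,0.1,0,-2.2,0.054],[0.032,-0.015,0.245,0.1,0,-2.2,0.054],[0.032,-0.015,0.265,0.1,0,-2.2,0.054],[0.032,-0.015,0.274,0.1,0,-2.2,0.054]]]}}

```text
t: 2.8
eef_pos: [0.5927, -0.0177, 0.0291]
ee_rot: [3.14, -0.001, -1.395]
force: [-0.4, 0.3, -0.4]
width: 0.0541
```

```bash
python3 - <<'E'
from h import *
s=log(); plan([.594,-.019,.031],Rdown(-80),s)
s=arm.get_state(); im=optics.grab_frame("wrist"); save("w2",im)
E
```

```text
t 2.8 pos [ 0.5927 -0.0177  0.0291] rpy [179.9  -0.  -79.9] q [ 0.3    0.453 -0.419  0.001 -0.701 -0.125] F [-0.4  0.3 -0.4] w 0.0541
row [0.002, -0.001, -0.002] [0.1, -0.0, 0.1]
```

View pics/w2.png

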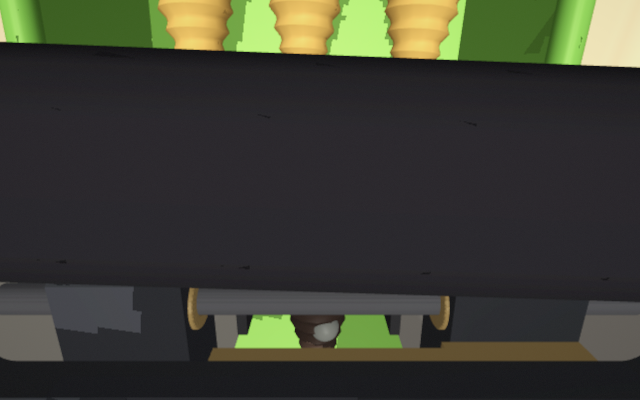

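Request:
{"method": "jog_arm", "body": {"motion": [[[0,0,0,0,0,0,0.01],[0,0,0,0,0,0,0.01],[0,0,0,0,0,0,0.01],[0,0,0,0,0,0,0.01],[0,0,-0.02,0,0,0,0.01],[-0.012,0,-0.045,0,0,0,0.01],[-0.025,0,-0.08,0,0,0,0.01],[-0.03,0,-0.12,0,0,0,0.01]]], "newtons": 20}}

```text
t: 3.65
eef_pos: [0.5867, 0.0122, 0.1497]
ee_rot: [3.138, -0.001, -1.395]
force: [1.7, 0.4, -0.0]
width: 0.0329
```

Request:
{"method": "jog_arm", "body": {"motion": [[[0,0,-0.05,0,0,0,0.01],[0,0,-0.1,0,0,0,0.01],[0,0,-0.12,0,0,0,0.01]]]}}

```text
t: 3.95
eef_pos: [0.5888, 0.0124, 0.276]
ee_rot: [-3.137, -0.001, -1.395]
force: [0.2, 0.3, -1.0]
width: 0.0328
```

```bash
python3 - <<'E'
from h import *
s=log(); plan([.56,-.434,.24],Rdown(-80),s); plan([.56,-.434,.11],Rdown(-80),s)
s=arm.get_state(); im=optics.grab_frame("wrist"); save("w3",im)
E
```

```text
t 3.95 pos [0.5888 0.0124 0.276 ] rpy [-1.798e+02 -1.000e-01 -7.990e+01] q [ 0.354  0.199 -0.146  0.002 -1.222 -0.179] F [ 0.2  0.3 -1. ] w 0.0328
row [0.434, 0.107, 0.036] [-0.2, -0.1, 0.1]
row [0.434, 0.107, 0.166] [-0.2, -0.1, 0.1]
```

View pics/w3.png

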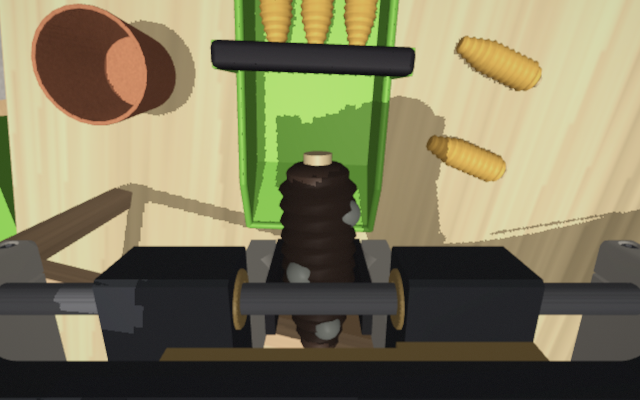

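Request:
{"method": "jog_arm", "body": {"motion": [[[0.434,0.107,0,0,0,0,0.01],[0.434,0.107,0,0,0,0,0.01],[0.434,0.107,0,0,0,0,0.01],[0.434,0.107,0,0,0,0,0.01],[0.434,0.107,0,0,0,0,0.01],[0.434,0.107,0,0,0,0,0.01],[0.434,0.107,0,0,0,0,0.01],[0.434,0.107,0,0,0,0,0.01]]]}}

```text
t: 4.8
eef_pos: [0.5622, -0.3889, 0.2767]
ee_rot: [-3.135, -0.001, -1.395]
force: [0.5, 0.7, -0.1]
width: 0.033
```

Request:
{"method": "jog_arm", "body": {"motion": [[[0,0,0,0,0,0,0.01],[0,0,0,0,0,0,0.01]]]}}

```text
t: 5.0
eef_pos: [0.5611, -0.3904, 0.2757]
ee_rot: [-3.136, 0.0, -1.398]
force: [0.3, 0.2, -1.1]
width: 0.0329
```

```bash
python3 - <<'E'
from h import *
s=log(); plan([.56,-.434,.065],Rdown(-80),s)
E
```

```text
t 5.0 pos [ 0.5611 -0.3904  0.2757] rpy [-179.7    0.   -80.1] q [-0.325  0.356  0.071 -0.003 -1.281  0.498] F [ 0.3  0.2 -1.1] w 0.0329
row [0.043, 0.01, 0.211] [-0.3, 0.0, -0.1]
```

Request:
{"method": "jog_arm", "body": {"motion": [[[0.043,0.008,0.03,0,0,0,0.01],[0.043,0.008,0.08,0,0,0,0.01],[0.043,0.008,0.13,0,0,0,0.01],[0.043,0.008,0.17,0,0,0,0.01],[0.043,0.008,0.2,0,0,0,0.01],[0.043,0.008,0.21,0,0,0,0.01],[0.043,0.008,0.21,0,0,0,0.055],[0.043,0.008,0.21,0,0,0,0.055]]]}}

```text
t: 5.8
eef_pos: [0.5633, -0.434, 0.0679]
ee_rot: [-3.134, -0.002, -1.397]
force: [0.9, -0.3, 0.9]
width: 0.0434
```

Request:
{"method": "jog_arm", "body": {"motion": [[[0,0,0,0,0,0,0.055],[0,0,-0.05,0,0,0,0.055],[0,0,-0.1,0,0,0,0.055],[0,0,-0.15,0,0,0,0.06]]]}}

```text
t: 6.2
eef_pos: [0.5622, -0.4341, 0.222]
ee_rot: [-3.131, -0.004, -1.397]
force: [0.4, -0.7, -0.5]
width: 0.0584
```

```bash
python3 - <<'E'
from h import *
s=log(); 
im=optics.grab_frame("wrist"); save("w4",im)
im=optics.grab_frame("top"); save("top1",im)
for n in ("top",):
    for e in ears(im,cam(n)): print(n,*e)
im=optics.grab_frame("scene"); save("sc1",im)
for e in ears(im,cam("scene")): 
  if e[0][0]<350 and e[0][1]>100: print("scene",*e)
E
```

```text
t 6.2 pos [ 0.5622 -0.4341  0.222 ] rpy [-179.4   -0.2  -80. ] q [-0.385  0.426  0.054 -0.002 -1.189  0.56 ] F [ 0.4 -0.7 -0.5] w 0.0584
top [444.2 263.6] [ 0.3807 -0.3841] 22.2 89 29
top [318.2 238.8] [ 0.4288 -0.025 ] 167.8 86 29
top [362.8 188.9] [ 0.5816 -0.1456] 97.3 63 23
top [365.8 175. ] [ 0.6232 -0.1517] 98.4 85 29
top [364.9 161.4] [ 0.6658 -0.1473] 99.4 87 31
scene [287.5 256.3] [ 0.6016 -0.155 ] 7.4 97 89
scene [327.7 209. ] [ 0.4223 -0.0228] 167.3 97 33
scene [296.6 209.5] [ 0.4182 -0.1263] 167.5 98 33
scene [240.8 208.7] [ 0.4063 -0.3127] 158.1 96 33
scene [219.6 202.2] [ 0.3743 -0.3848] 18.7 98 32
```

View pics/w4.png

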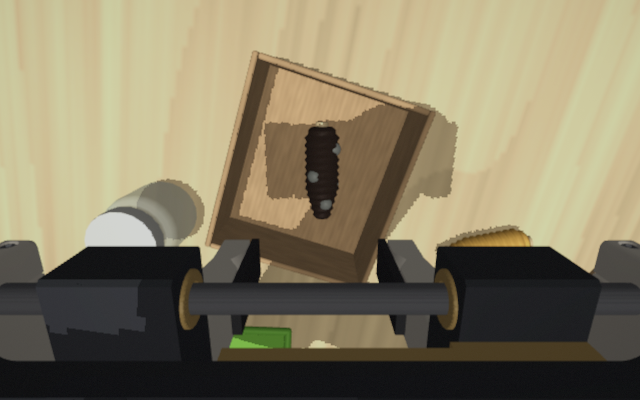

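View pics/sc1.png

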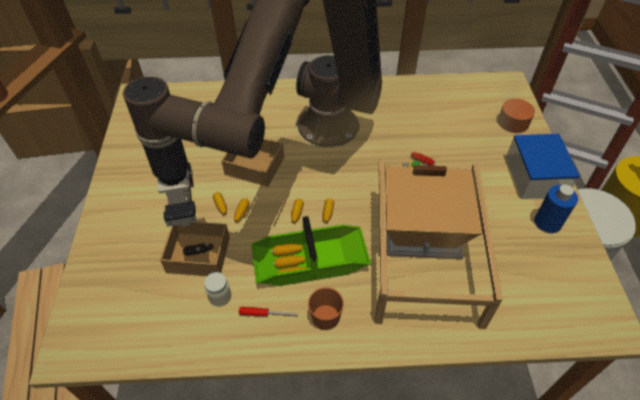

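The wrist view shows the spoiled ear in the carton at (322,170). Now I work through the bench ears, starting with the rightmost.

```bash
python3 - <<'E'
from h import *
s=arm.get_state(); plan([.3775,-.3845,.20],Rdown(-160),s)
E
```

```text
row [-0.083, 0.176, 0.022] [-1.2, 0.3, 80.0]
```

Request:
{"method": "jog_arm", "body": {"motion": [[[-0.083,0.176,0.02,0,0,80,0.055],[-0.083,0.176,0.02,0,0,80,0.055],[-0.083,0.176,0.02,0,0,80,0.055],[-0.083,0.176,0.02,0,0,80,0.055],[-0.083,0.176,0.02,0,0,80,0.055],[-0.083,0.176,0.02,0,0,80,0.055],[-0.083,0.176,0.02,0,0,80,0.055],[-0.083,0.176,0.02,0,0,80,0.055]]]}}

```text
t: 7.15
eef_pos: [0.3769, -0.3841, 0.2025]
ee_rot: [-3.127, 0.014, -2.603]
force: [-0.6, 0.2, -0.5]
width: 0.0552
```

Request:
{"method": "jog_arm", "body": {"motion": [[[0,0,0,0,0,12,0.055],[0,0,0,0,0,12,0.055]]]}}

```text
t: 7.35
eef_pos: [0.3769, -0.384, 0.2032]
ee_rot: [-3.13, 0.018, -2.818]
force: [-0.5, -0.1, -0.6]
width: 0.055
```

```bash
python3 - <<'E'
from h import *
s=log(); plan([.3775,-.3845,.2],Rdown(-160),s)
im=optics.grab_frame("wrist"); save("w5",im)
for e in ears(im,cam("wrist",s),amin=300): print(*e)
E
```

```text
t 7.35 pos [ 0.3769 -0.384   0.2032] rpy [-179.3    1.  -161.5] q [-0.433  0.159 -0.368 -0.004 -1.023 -0.813] F [-0.5 -0.1 -0.6] w 0.055
row [-0.0, -0.001, 0.003] [-0.7, 1.0, -1.5]
[381.9 225.5] [ 0.4127 -0.3106] 158.6 92 32
[321.1 171.9] [ 0.3808 -0.3818] 20.9 92 32
```

View pics/w5.png

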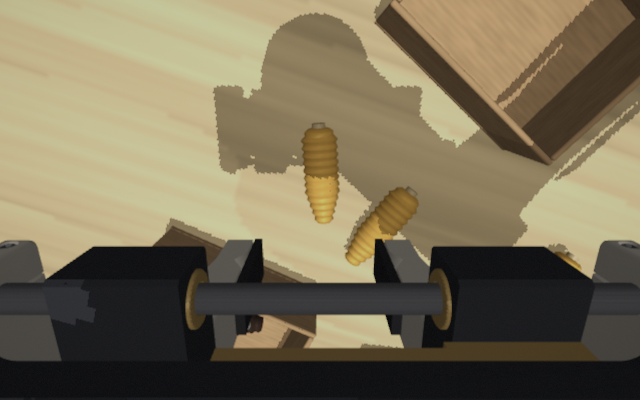

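```bash
python3 - <<'E'
from h import *
c=cam("top")
for p in [(362,472),(533,553),(470,710),(290,625)]: print(onz(c,(270+p[0]/3,130+p[1]/3),.075)[:2])
plan([.380,-.382,.03],Rdown(-160))
E
```

```text
[ 0.29937799 -0.22685437]
[ 0.23821909 -0.37885065]
[ 0.10456249 -0.32446553]
[ 0.16538482 -0.16773448]
row [-0.0, 0.003, 0.173] [-0.7, 1.0, -1.6]
```

Request:
{"method": "jog_arm", "body": {"motion": [[[0,0.003,0.05,-0.7,1,-1.6,0.055],[0,0.003,0.1,-0.7,1,-1.6,0.055],[0,0.003,0.14,-0.7,1,-1.6,0.055],[0,0.003,0.165,-0.7,1,-1.6,0.055],[0,0.003,0.173,-0.7,1,-1.6,0.055],[0,0.003,0.173,-0.7,1,-1.6,0.01],[0,0.003,0.173,-0.7,1,-1.6,0.01],[0,0.003,0.173,-0.7,1,-1.6,0.01]]]}}

```text
t: 8.2
eef_pos: [0.3806, -0.3826, 0.0318]
ee_rot: [-3.139, 0.003, -2.792]
force: [0.2, 0.2, 0.3]
width: 0.0364
```

Request:
{"method": "jog_arm", "body": {"motion": [[[0,0,0,0,0,0,0.01],[0,0,0,0,0,0,0.01],[0,0,-0.04,0,0,0,0.01],[0,0,-0.09,0,0,0,0.01],[0,0,-0.14,0,0,0,0.01],[0,0,-0.19,0,0,0,0.01]]]}}

```text
t: 8.8
eef_pos: [0.3795, -0.3822, 0.2245]
ee_rot: [-3.139, 0.003, -2.792]
force: [1.1, -0.7, -1.7]
width: 0.033
```

```bash
python3 - <<'E'
from h import *
s=log()
ex=np.array([-.136,.991]); ey=np.array([-ex[1],ex[0]]); T=np.array([.612,-.087])
for y in (-.043,0,.043): print(T+.085*ex+y*ey)
p=T+.085*ex-.043*ey
plan([*p,.23],Rdown(-82.2),s)
E
```

```text
t 8.8 pos [ 0.3795 -0.3822  0.2245] rpy [-179.8    0.2 -160. ] q [-0.425  0.15  -0.327 -0.    -1.089 -0.796] F [ 1.1 -0.7 -1.7] w 0.033
[0.643053 0.003083]
[ 0.60044  -0.002765]
[ 0.557827 -0.008613]
row [-0.38, 0.272, -0.005] [-0.3, 0.0, -77.8]
```

```bash
cat >> h.py <<'E'
EX=np.array([-.136,.991]); EY=np.array([-EX[1],EX[0]]); TR=np.array([.612,-.087])
def trug(x,y): return TR+x*EX+y*EY
E
python3 - <<'E'
from h import *
s=arm.get_state(); p=trug(.08,-.028); plan([*p,.23],Rdown(-82.2),s);plan([*p,.1],Rdown(-82.2),s)
E
```

```text
row [-0.364, 0.27, -0.005] [-0.3, 0.0, -77.8]
row [-0.364, 0.27, 0.125] [-0.3, 0.0, -77.8]
```

Request:
{"method": "jog_arm", "body": {"motion": [[[-0.364,0.27,-0.01,0,0,-77.8,0.01],[-0.364,0.27,-0.01,0,0,-77.8,0.01],[-0.364,0.27,-0.01,0,0,-77.8,0.01],[-0.364,0.27,-0.01,0,0,-77.8,0.01],[-0.364,0.27,-0.01,0,0,-77.8,0.01],[-0.364,0.27,-0.01,0,0,-77.8,0.01],[-0.364,0.27,-0.01,0,0,-77.8,0.01],[-0.364,0.27,-0.01,0,0,-77.8,0.01]]]}}

```text
t: 9.6
eef_pos: [0.6002, -0.0463, 0.2341]
ee_rot: [-3.137, -0.001, -1.585]
force: [-0.2, -1.4, -0.1]
width: 0.0329
```

```bash
python3 - <<'E'
from h import *
s=log(); p=trug(.08,-.028); plan([*p,.1],Rdown(-82.2),s)
E
```

```text
t 9.6 pos [ 0.6002 -0.0463  0.2341] rpy [-1.797e+02 -1.000e-01 -9.080e+01] q [ 0.249  0.247 -0.182  0.003 -1.138 -0.264] F [-0.2 -1.4 -0.1] w 0.0329
row [-0.043, -0.027, 0.134] [-0.3, -0.1, -8.6]
```

Request:
{"method": "jog_arm", "body": {"motion": [[[-0.043,-0.027,0.0,0,0,-8.6,0.01],[-0.043,-0.027,0.03,0,0,-8.6,0.01],[-0.043,-0.027,0.08,0,0,-8.6,0.01],[-0.043,-0.027,0.12,0,0,-8.6,0.01],[-0.043,-0.027,0.136,0,0,-8.6,0.01],[-0.043,-0.027,0.136,0,0,-8.6,0.055],[-0.043,-0.027,0.136,0,0,-8.6,0.055],[-0.043,-0.027,0.1,0,0,-8.6,0.055]]]}}

```text
t: 10.4
eef_pos: [0.6264, -0.0041, 0.132]
ee_rot: [3.141, -0.002, -1.436]
force: [0.3, 0.2, 0.3]
width: 0.0511
```

Request:
{"method": "jog_arm", "body": {"motion": [[[0,0,-0.05,0,0,0,0.055],[0,0,-0.07,0,0,0,0.055],[0,0,-0.07,0,0,0,0.055]]]}}

```text
t: 10.7
eef_pos: [0.6293, -0.0037, 0.2091]
ee_rot: [-3.132, -0.001, -1.435]
force: [0.0, 0.7, 0.3]
width: 0.055
```

```bash
python3 - <<'E'
from h import *
s=log()
im=optics.grab_frame("wrist"); save("w6",im)
for e in ears(im,cam("wrist",s),amin=300): print(*e)
plan([.411,-.312,.2],Rdown(-20.5),s)
E
```

```text
t 10.7 pos [ 0.6293 -0.0037  0.2091] rpy [-1.794e+02 -1.000e-01 -8.220e+01] q [ 0.306  0.306 -0.16   0.003 -1.096 -0.172] F [0.  0.7 0.3] w 0.055
[527.9 182.7] [ 0.4252 -0.023 ] 168.0 96 32
[324.7 169.7] [ 0.6258 -0.0033] 98.9 93 32
[575.7  73.4] [ 0.4215 -0.1269] 166.4 95 34
[406.1  28.6] [ 0.5741 -0.1385] 96.7 51 34
[354.6  29.1] [ 0.6181 -0.132 ] 97.7 52 32
[306.4  32.1] [ 0.6594 -0.1252] 98.2 55 33
row [0.276, 0.258, 0.007] [-0.5, -0.4, -61.7]
```

View pics/w6.png

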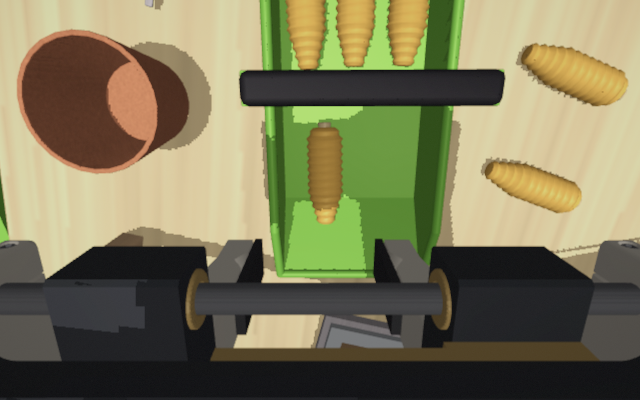

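The ear sits in the trug at (325,170). The wrist view also gives exact positions for the next two: D at (.425,-.023) and C at (.4215,-.127).

```bash
python3 - <<'E'
from h import *
plan([.425,-.023,.2],Rdown(-12)); plan([.425,-.023,.028],Rdown(-12))
E
```

```text
row [-0.008, 0.204, 0.005] [-0.3, -0.3, -70.3]
row [-0.008, 0.205, 0.177] [-0.3, -0.3, -70.3]
```

Request:
{"method": "jog_arm", "body": {"motion": [[[-0.008,0.204,0.0,0,0,-70,0.055],[-0.008,0.204,0.0,0,0,-70,0.055],[-0.008,0.204,0.0,0,0,-70,0.055],[-0.008,0.204,0.0,0,0,-70,0.055],[-0.008,0.204,0.0,0,0,-70,0.055],[-0.008,0.204,0.02,0,0,-70,0.055],[-0.008,0.204,0.05,0,0,-70,0.055],[-0.008,0.204,0.08,0,0,-70,0.055]]]}}

```text
t: 11.55
eef_pos: [0.4255, -0.0231, 0.1251]
ee_rot: [-3.139, -0.009, -0.23]
force: [0.6, 1.3, -0.5]
width: 0.055
```

```bash
python3 - <<'E'
from h import *
s=log();plan([.425,-.023,.028],Rdown(-12))
E
```

```text
t 11.55 pos [ 0.4255 -0.0231  0.1251] rpy [-179.8   -0.5  -13.2] q [ 0.415  0.066 -0.692  0.004 -0.805  0.923] F [ 0.6  1.3 -0.5] w 0.055
row [-0.001, 0.0, 0.097] [-0.2, -0.5, -1.2]
```

Request:
{"method": "jog_arm", "body": {"motion": [[[0,0,0.045,-0.2,-0.5,-1.2,0.055],[0,0,0.08,-0.2,-0.5,-1.2,0.055],[0,0,0.096,-0.2,-0.5,-1.2,0.055],[0,0,0.096,-0.2,-0.5,-1.2,0.01],[0,0,0.096,-0.2,-0.5,-1.2,0.01],[0,0,0.096,-0.2,-0.5,-1.2,0.01],[0,0,0.096,-0.2,-0.5,-1.2,0.01],[0,0,0.06,-0.2,-0.5,-1.2,0.01]]]}}

```text
t: 12.35
eef_pos: [0.4239, -0.0238, 0.0634]
ee_rot: [3.138, 0.005, -0.209]
force: [0.8, 0.3, -1.2]
width: 0.033
```

Request:
{"method": "jog_arm", "body": {"motion": [[[0,0,-0.05,0,0,0,0.01],[0,0,-0.1,0,0,0,0.01],[0,0,-0.15,0,0,0,0.01],[0,0,-0.16,0,0,0,0.01]]]}}

```text
t: 12.75
eef_pos: [0.4276, -0.0228, 0.2302]
ee_rot: [-3.14, -0.005, -0.209]
force: [0.6, 0.2, -2.0]
width: 0.0328
```

```bash
python3 - <<'E'
from h import *
s=log();plan([*trug(.085,.03),.2],Rdown(-82.2))
E
```

```text
t 12.75 pos [ 0.4276 -0.0228  0.2302] rpy [-179.9   -0.3  -12. ] q [ 0.413 -0.052 -0.53   0.002 -1.086  0.949] F [ 0.6  0.2 -2. ] w 0.0328
row [0.137, -0.045, 0.031] [-0.3, -0.2, 70.2]
```

Request:
{"method": "jog_arm", "body": {"motion": [[[0.137,-0.045,0.0,0,0,70,0.01],[0.137,-0.045,0.0,0,0,70,0.01],[0.137,-0.045,0.0,0,0,70,0.01],[0.137,-0.045,0.0,0,0,70,0.01],[0.137,-0.045,0.0,0,0,70,0.01],[0.137,-0.045,0.03,0,0,70,0.01],[0.137,-0.045,0.06,0,0,70,0.01],[0.137,-0.045,0.09,0,0,70,0.01]]]}}

```text
t: 13.55
eef_pos: [0.5713, -0.0071, 0.1408]
ee_rot: [-3.134, 0.001, -1.416]
force: [0.6, 0.5, -0.8]
width: 0.0326
```

```bash
python3 - <<'E'
from h import *
s=log();plan([*trug(.085,.03),.1],Rdown(-82.2))
E
```

```text
t 13.55 pos [ 0.5713 -0.0071  0.1408] rpy [-179.6    0.   -81.1] q [ 0.33   0.28  -0.369  0.001 -0.914 -0.176] F [ 0.6  0.5 -0.8] w 0.0326
row [-0.0, 0.001, 0.041] [-0.4, 0.0, 1.1]
```

Request:
{"method": "jog_arm", "body": {"motion": [[[0,0,0.035,0,0,1,0.01],[0,0,0.04,0,0,1,0.01],[0,0,0.04,0,0,1,0.055],[0,0,0.04,0,0,1,0.055],[0,0,0.0,0,0,1,0.055],[0,0,-0.05,0,0,1,0.055],[0,0,-0.08,0,0,1,0.055],[0,0,-0.08,0,0,1,0.055]]]}}

```text
t: 14.35
eef_pos: [0.5741, -0.0068, 0.2289]
ee_rot: [-3.122, 0.001, -1.432]
force: [-0.4, 1.2, -0.2]
width: 0.055
```

```bash
python3 - <<'E'
from h import *
s=log()
im=optics.grab_frame("wrist"); save("w7",im)
for e in ears(im,cam("wrist",s),amin=300): print(*e)
plan([.4215,-.127,.2],Rdown(-13.5),s)
E
```

```text
t 14.35 pos [ 0.5741 -0.0068  0.2289] rpy [-1.789e+02  1.000e-01 -8.200e+01] q [ 0.331  0.196 -0.26   0.003 -1.094 -0.193] F [-0.4  1.2 -0.2] w 0.055
[325.4 172.3] [ 0.5712 -0.0067] 97.6 95 32
[270.2 162.2] [ 0.6279 -0.0033] 98.7 93 33
[505.1  69.3] [ 0.4217 -0.1267] 165.8 94 33
[342.5  26.5] [ 0.5752 -0.1379] 97.9 51 32
[294.   26.8] [ 0.619  -0.1318] 97.8 51 33
[248.3  28.2] [ 0.6606 -0.1254] 99.0 53 33
row [0.098, 0.168, 0.025] [-1.1, -0.6, -68.5]
```

View pics/w7.png

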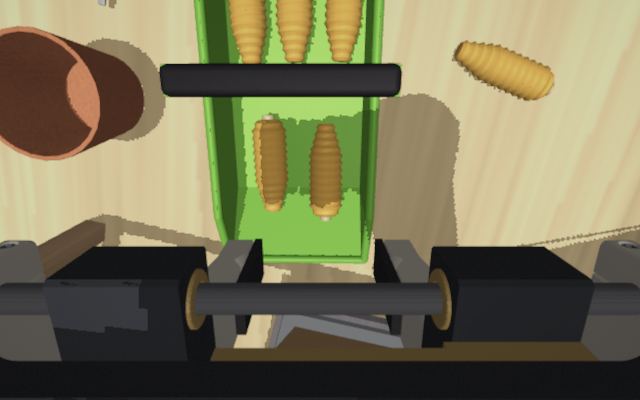

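Two ears lie on the +x side, at (270,162) and (325,172). C is next.

Request:
{"method": "jog_arm", "body": {"motion": [[[0.098,0.168,0.02,-1,0,-68,0.055],[0.098,0.168,0.02,-1,0,-68,0.055],[0.098,0.168,0.02,-1,0,-68,0.055],[0.098,0.168,0.02,-1,0,-68,0.055],[0.098,0.168,0.02,-1,0,-68,0.055],[0.098,0.168,0.05,-1,0,-68,0.055],[0.098,0.168,0.08,-1,0,-68,0.055],[0.098,0.168,0.11,-1,0,-68,0.055]]]}}

```text
t: 15.2
eef_pos: [0.4218, -0.1267, 0.1131]
ee_rot: [3.137, -0.007, -0.239]
force: [0.4, 0.9, -1.2]
width: 0.055
```

```bash
python3 - <<'E'
from h import *
s=log();plan([.4217,-.127,.028],Rdown(-14))
E
```

```text
t 15.2 pos [ 0.4218 -0.1267  0.1131] rpy [179.7  -0.4 -13.7] q [ 0.166  0.109 -0.681  0.011 -0.776  1.158] F [ 0.4  0.9 -1.2] w 0.055
row [-0.001, -0.0, 0.085] [0.3, -0.4, 0.3]
```

Request:
{"method": "jog_arm", "body": {"motion": [[[0,0,0.045,0,0,0,0.055],[0,0,0.075,0,0,0,0.055],[0,0,0.085,0,0,0,0.055],[0,0,0.085,0,0,0,0.01],[0,0,0.085,0,0,0,0.01],[0,0,0.085,0,0,0,0.01],[0,0,0.085,0,0,0,0.01],[0,0,0.05,0,0,0,0.01]]]}}

```text
t: 16.0
eef_pos: [0.42, -0.1271, 0.0614]
ee_rot: [3.135, -0.002, -0.24]
force: [1.0, -0.1, -0.1]
width: 0.0325
```

Request:
{"method": "jog_arm", "body": {"motion": [[[0,0,-0.05,0,0,0,0.01],[0,0,-0.1,0,0,0,0.01],[0,0,-0.15,0,0,0,0.01],[0,0,-0.17,0,0,0,0.01]]]}}

```text
t: 16.4
eef_pos: [0.4216, -0.126, 0.2375]
ee_rot: [3.137, -0.011, -0.239]
force: [0.9, -0.2, -0.9]
width: 0.033
```

```bash
python3 - <<'E'
from h import *
s=log();plan([*trug(.085,0),.2],Rdown(-82.2))
E
```

```text
t 16.4 pos [ 0.4216 -0.126   0.2375] rpy [179.8  -0.6 -13.7] q [ 0.168 -0.039 -0.504  0.009 -1.097  1.16 ] F [ 0.9 -0.2 -0.9] w 0.033
row [0.144, -0.162, 0.038] [-0.2, -0.7, 68.5]
```

Request:
{"method": "jog_arm", "body": {"motion": [[[0.144,-0.162,0.0,0,0,68.5,0.01],[0.144,-0.162,0.0,0,0,68.5,0.01],[0.144,-0.162,0.0,0,0,68.5,0.01],[0.144,-0.162,0.0,0,0,68.5,0.01],[0.144,-0.162,0.0,0,0,68.5,0.01],[0.144,-0.162,0.03,0,0,68.5,0.01],[0.144,-0.162,0.06,0,0,68.5,0.01],[0.144,-0.162,0.09,0,0,68.5,0.01]]]}}

```text
t: 17.2
eef_pos: [0.6008, -0.0031, 0.1483]
ee_rot: [-3.131, -0.007, -1.441]
force: [0.7, 0.1, -1.1]
width: 0.0332
```

```bash
python3 - <<'E'
from h import *
s=log();plan([*trug(.085,0),.095],Rdown(-82.2))
E
```

```text
t 17.2 pos [ 0.6008 -0.0031  0.1483] rpy [-179.4   -0.4  -82.6] q [ 0.325  0.314 -0.303  0.011 -0.945 -0.202] F [ 0.7  0.1 -1.1] w 0.0332
row [-0.001, 0.001, 0.053] [-0.6, -0.4, -0.4]
```

Request:
{"method": "jog_arm", "body": {"motion": [[[0,0,0.04,0,0,0,0.01],[0,0,0.053,0,0,0,0.01],[0,0,0.053,0,0,0,0.055],[0,0,0.053,0,0,0,0.055],[0,0,0.01,0,0,0,0.055],[0,0,-0.04,0,0,0,0.055],[0,0,-0.08,0,0,0,0.055],[0,0,-0.08,0,0,0,0.055]]]}}

```text
t: 18.0
eef_pos: [0.6038, -0.0022, 0.2384]
ee_rot: [-3.116, -0.007, -1.439]
force: [-0.8, -0.0, -0.1]
width: 0.0551
```

```bash
python3 - <<'E'
from h import *
s=log()
im=optics.grab_frame("wrist"); save("w8",im)
im=optics.grab_frame("top"); save("top2",im)
for e in ears(im,cam("top"),amin=40): print(*e)
plan([.4117,-.3115,.2],Rdown(-21),s)
E
```

```text
t 18.0 pos [ 0.6038 -0.0022  0.2384] rpy [-178.6   -0.4  -82.5] q [ 0.327  0.234 -0.192  0.013 -1.121 -0.201] F [-0.8 -0.  -0.1] w 0.0551
[418.3 250.6] [ 0.4123 -0.3133] 160.6 87 30
[311.5 188.9] [5.707e-01 1.000e-04] 93.4 65 15
[367.7 188.6] [ 0.5834 -0.1588] 97.6 89 23
[366.6 174.9] [ 0.6258 -0.154 ] 93.4 89 28
[364.7 161.3] [ 0.6665 -0.1467] 99.3 86 29
row [0.281, 0.232, 0.034] [-1.1, -1.1, -61.5]
```

View pics/w8.png

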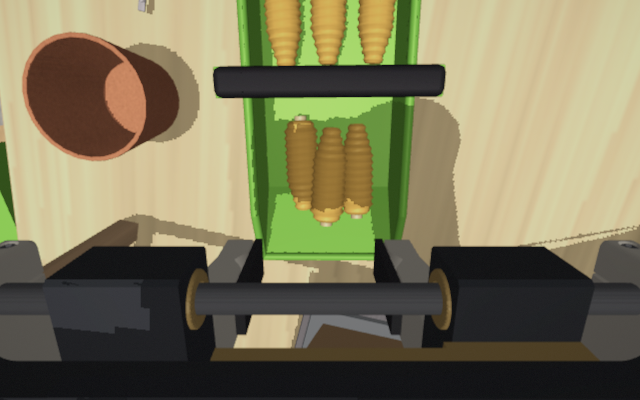

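Three ears lie together on the +x side, at (300–357,165). B is next.

Request:
{"method": "jog_arm", "body": {"motion": [[[0.281,0.232,0.02,-1,-1,-61.5,0.055],[0.281,0.232,0.02,-1,-1,-61.5,0.055],[0.281,0.232,0.02,-1,-1,-61.5,0.055],[0.281,0.232,0.02,-1,-1,-61.5,0.055],[0.281,0.232,0.02,-1,-1,-61.5,0.055],[0.281,0.232,0.02,-1,-1,-61.5,0.055],[0.281,0.232,0.02,-1,-1,-61.5,0.055],[0.281,0.232,0.02,-1,-1,-61.5,0.055]]]}}

```text
t: 18.9
eef_pos: [0.406, -0.3129, 0.2104]
ee_rot: [3.138, 0.005, -0.363]
force: [-0.1, -0.0, 0.2]
width: 0.0546
```

```bash
python3 - <<'E'
from h import *
s=log();plan([.412,-.312,.028],Rdown(-20.5))
im=optics.grab_frame("wrist"); save("w9",im)
for e in ears(im,cam("wrist",s),amin=300): print(*e)
E
```

```text
t 18.9 pos [ 0.406  -0.3129  0.2104] rpy [179.8   0.3 -20.8] q [-0.271  0.123 -0.396  0.003 -1.057  1.478] F [-0.1 -0.   0.2] w 0.0546
row [0.006, -0.004, 0.182] [0.2, 0.3, -0.3]
[314.5 169.6] [ 0.4105 -0.3102] 159.9 93 31
[73.1 51. ] [ 0.5862 -0.1493] 97.2 93 21
[31.7 16.6] [ 0.6227 -0.1403] 85.2 83 29
```

Request:
{"method": "jog_arm", "body": {"motion": [[[0.004,-0.003,0.05,0,0.3,0,0.055],[0.004,-0.003,0.1,0,0.3,0,0.055],[0.004,-0.003,0.145,0,0.3,0,0.055],[0.004,-0.003,0.172,0,0.3,0,0.055],[0.004,-0.003,0.182,0,0.3,0,0.055],[0.004,-0.003,0.182,0,0.3,0,0.01],[0.004,-0.003,0.182,0,0.3,0,0.01],[0.004,-0.003,0.182,0,0.3,0,0.01]]]}}

```text
t: 19.75
eef_pos: [0.409, -0.3139, 0.0297]
ee_rot: [3.138, -0.002, -0.36]
force: [-0.0, 0.1, -0.0]
width: 0.0363
```

Request:
{"method": "jog_arm", "body": {"motion": [[[0,0,0,0,0,0,0.01],[0,0,-0.05,0,0,0,0.01],[0,0,-0.1,0,0,0,0.01],[0,0,-0.15,0,0,0,0.01],[0,0,-0.2,0,0,0,0.01]]]}}

```text
t: 20.25
eef_pos: [0.4085, -0.3129, 0.2331]
ee_rot: [3.138, -0.004, -0.359]
force: [1.7, -0.6, -1.2]
width: 0.0329
```

```bash
python3 - <<'E'
from h import *
s=log();plan([*trug(.085,.0),.23],Rdown(-82.2))
E
```

```text
t 20.25 pos [ 0.4085 -0.3129  0.2331] rpy [179.8  -0.2 -20.6] q [-0.269  0.102 -0.365  0.004 -1.1    1.478] F [ 1.7 -0.6 -1.2] w 0.0329
row [0.071, -0.358, 0.002] [0.1, -0.3, 61.6]
```

Request:
{"method": "jog_arm", "body": {"motion": [[[0.071,-0.358,0,0,0,61.6,0.01],[0.071,-0.358,0,0,0,61.6,0.01],[0.071,-0.358,0,0,0,61.6,0.01],[0.071,-0.358,0,0,0,61.6,0.01],[0.071,-0.358,0,0,0,61.6,0.01],[0.071,-0.358,0,0,0,61.6,0.01],[0.071,-0.358,0,0,0,61.6,0.01],[0.071,-0.358,0,0,0,61.6,0.01]]]}}

```text
t: 21.05
eef_pos: [0.6021, -0.0001, 0.2334]
ee_rot: [-3.138, -0.005, -1.439]
force: [0.8, 0.1, 0.2]
width: 0.0327
```

```bash
python3 - <<'E'
from h import *
s=log();plan([*trug(.085,.003),.105],Rdown(-82.2))
E
```

```text
t 21.05 pos [ 6.021e-01 -1.000e-04  2.334e-01] rpy [-179.8   -0.3  -82.5] q [ 0.327  0.247 -0.183  0.006 -1.137 -0.198] F [0.8 0.1 0.2] w 0.0327
row [0.002, 0.005, 0.128] [-0.2, -0.3, -0.3]
```

Request:
{"method": "jog_arm", "body": {"motion": [[[0,0.003,0.05,0,0,0,0.01],[0,0.003,0.09,0,0,0,0.01],[0,0.003,0.12,0,0,0,0.01],[0,0.003,0.128,0,0,0,0.01],[0,0.003,0.128,0,0,0,0.055],[0,0.003,0.128,0,0,0,0.055],[0,0.003,0.08,0,0,0,0.055],[0,0.003,0.03,0,0,0,0.055]]]}}

```text
t: 21.85
eef_pos: [0.5991, -0.0009, 0.2057]
ee_rot: [-3.138, -0.005, -1.439]
force: [1.2, 1.0, 0.4]
width: 0.0538
```

Request:
{"method": "jog_arm", "body": {"motion": [[[0,0,-0.05,0,0,0,0.055],[0,0,-0.07,0,0,0,0.055]]]}}

```text
t: 22.05
eef_pos: [0.6009, -0.0007, 0.2844]
ee_rot: [-3.127, -0.005, -1.439]
force: [0.3, -0.3, -0.1]
width: 0.0553
```

```bash
python3 - <<'E'
from h import *
s=log()
im=optics.grab_frame("wrist"); save("w10",im)
im=optics.grab_frame("top"); save("top3",im)
E
```

```text
t 22.05 pos [ 0.6009 -0.0007  0.2844] rpy [-179.1   -0.3  -82.4] q [ 0.328  0.208 -0.119  0.008 -1.231 -0.199] F [ 0.3 -0.3 -0.1] w 0.0553
```

View pics/w10.png

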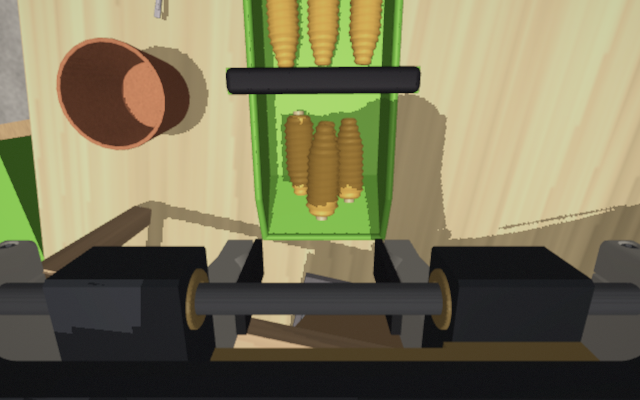

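View pics/top3.png

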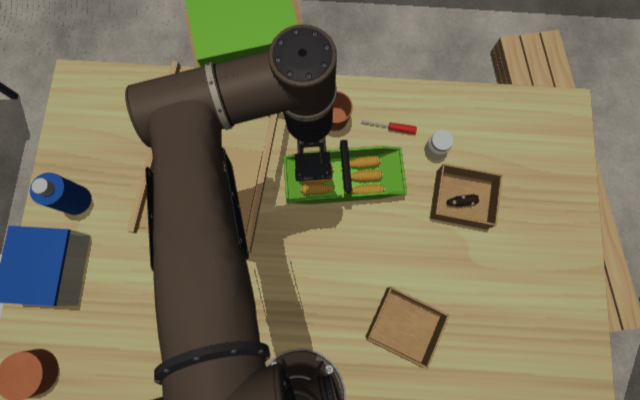

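All four bench ears are now in the trug with the first three, and the spoiled one is in the carton at (463,201) in the top view. Next is the lid.

```bash
python3 - <<'E'
from h import *
s=arm.get_state();plan([.42,.286,.32],Rdown(-95.5),s)
E
```

```text
row [-0.308, 0.141, -0.04] [-0.9, -0.1, 13.1]
```

Request:
{"method": "jog_arm", "body": {"motion": [[[0,0,-0.04,0,0,0,0.06],[-0.308,0.141,-0.05,-0.9,0,13,0.06],[-0.308,0.141,-0.05,-0.9,0,13,0.06],[-0.308,0.141,-0.05,-0.9,0,13,0.06],[-0.308,0.141,-0.05,-0.9,0,13,0.06],[-0.308,0.141,-0.05,-0.9,0,13,0.06],[-0.308,0.141,-0.05,-0.9,0,13,0.06],[-0.308,0.141,-0.05,-0.9,0,13,0.06]]]}}

```text
t: 22.95
eef_pos: [0.4185, 0.2879, 0.3318]
ee_rot: [-3.139, 0.001, -1.665]
force: [1.3, 0.4, 0.3]
width: 0.0598
```

Request:
{"method": "jog_arm", "body": {"motion": [[[-0.03,0.014,0,0,0,0,0.06],[-0.03,0.014,0,0,0,0,0.06]]]}}

```text
t: 23.15
eef_pos: [0.406, 0.3221, 0.3332]
ee_rot: [-3.138, 0.003, -1.662]
force: [-0.6, -0.8, 0.3]
width: 0.0599
```

```bash
python3 - <<'E'
from h import *
s=log();plan([.42,.286,.32],Rdown(-95.5),s)
im=optics.grab_frame("wrist"); save("w11",im)
E
```

```text
t 23.15 pos [0.406  0.3221 0.3332] rpy [-179.8    0.2  -95.2] q [ 1.051  0.049 -0.193  0.002 -1.325 -1.142] F [-0.6 -0.8  0.3] w 0.0599
row [0.035, -0.017, 0.013] [-0.2, 0.2, 0.3]
```

View pics/w11.png

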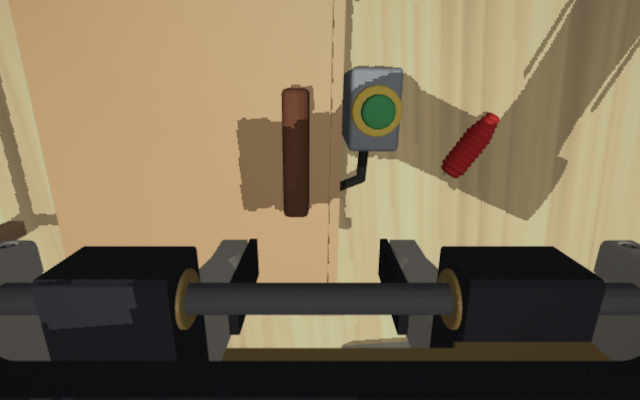

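The handle runs from (296,90) to (296,216) in the wrist view, and the button is at (379,111).

```bash
python3 - <<'E'
from h import *
s=arm.get_state(); c=cam("wrist",s)
a,b=onz(c,(296,90),.207),onz(c,(295.5,214),.207); print(a,b,np.linalg.norm(a-b),(a+b)/2)
print("thick",np.linalg.norm(onz(c,(282,160),.207)-onz(c,(309,160),.207)))
print("btn",onz(c,(379,111),.138))
d=a-b; print("yaw",np.degrees(np.arctan2(d[1],d[0])))
m=(a+b)/2
y=np.degrees(np.arctan2(d[1],d[0]))
plan([m[0],m[1],.33],Rdown(y),s); plan([m[0],m[1],.203],Rdown(y),s)
E
```

```text
[0.41618244 0.24078231 0.207     ] [0.42683136 0.33452006 0.207     ] 0.0943406929809891 [0.4215069  0.28765118 0.207     ]
thick 0.02049079274017126
btn [0.34665325 0.26577546 0.138     ]
yaw -96.4812024987414
row [0.031, -0.018, 0.003] [-0.2, 0.2, 1.2]
row [0.032, -0.018, 0.13] [-0.2, 0.2, 1.2]
```

Request:
{"method": "jog_arm", "body": {"motion": [[[0.031,-0.018,0.0,0,0,1,0.06],[0.032,-0.018,0.04,0,0,1,0.06],[0.032,-0.018,0.08,0,0,1,0.06],[0.032,-0.018,0.11,0,0,1,0.06],[0.032,-0.018,0.125,0,0,1,0.06],[0.032,-0.018,0.13,0,0,1,0.06],[0.032,-0.018,0.13,0,0,1,0.06]]]}}

```text
t: 23.9
eef_pos: [0.4223, 0.2868, 0.2032]
ee_rot: [-3.138, 0.003, -1.681]
force: [0.6, -0.4, 0.9]
width: 0.0604
```

Request:
{"method": "jog_arm", "body": {"motion": [[[0,0,0,0,0,0,0.0],[0,0,0,0,0,0,0.0],[0,0,0,0,0,0,0.0],[0,0,0,0,0,0,0.0],[0,0,0,0,0,0,0.0]]], "newtons": 20}}

```text
t: 24.4
eef_pos: [0.4223, 0.2869, 0.2035]
ee_rot: [-3.138, 0.003, -1.68]
force: [-0.0, 0.2, -0.3]
width: 0.0258
```

```bash
python3 - <<'E'
from h import *
s=log()
th=-.104; e=np.array([np.cos(th),np.sin(th),0])
plan(s["eef_pos"]+.214*e,Ro.from_euler('xyz',s["ee_rot"]),s)
E
```

```text
t 24.4 pos [0.4223 0.2869 0.2035] rpy [-179.8    0.2  -96.3] q [ 0.983  0.121 -0.415  0.002 -1.031 -1.094] F [-0.   0.2 -0.3] w 0.0258
row [-0.001, -0.214, 0.001] [0.0, 0.0, 0.0]
```

Request:
{"method": "jog_arm", "body": {"motion": [[[0,0,0,0,0,0,0.0],[0,0,0,0,0,0,0.0],[0,-0.02,0,0,0,0,0.0],[0,-0.05,0,0,0,0,0.0],[0,-0.085,0,0,0,0,0.0],[0,-0.12,0,0,0,0,0.0],[0,-0.15,0,0,0,0,0.0],[0,-0.18,0,0,0,0,0.0]]]}}

```text
t: 25.2
eef_pos: [0.6021, 0.2682, 0.2035]
ee_rot: [-3.139, 0.004, -1.68]
force: [-3.6, 7.9, 0.7]
width: 0.0199
```

Request:
{"method": "jog_arm", "body": {"motion": [[[0,-0.015,0,0,0,0,0.0],[0,-0.028,0,0,0,0,0.0],[0,-0.036,0,0,0,0,0.0],[0,-0.038,0,0,0,0,0.0]]]}}

```text
t: 25.6
eef_pos: [0.6326, 0.2649, 0.2031]
ee_rot: [3.131, 0.002, -1.68]
force: [-39.1, 9.5, 22.8]
width: 0.0334
```

```bash
python3 - <<'E'
from h import *
s=log()
print(np.linalg.norm(s["eef_pos"][:2]-[.4223,.2869]))
E
```

```text
t 25.6 pos [0.6326 0.2649 0.2031] rpy [ 1.794e+02  1.000e-01 -9.620e+01] q [ 0.675  0.409 -0.012 -0.01  -1.155 -0.78 ] F [-39.1   9.5  22.8] w 0.0334
0.21148137539393974
```

Request:
{"method": "jog_arm", "body": {"motion": [[[0,0.005,0,0,0,0,0.04],[0,0.005,0,0,0,0,0.06],[0,0.005,-0.03,0,0,0,0.06],[0,0.005,-0.08,0,0,0,0.06],[0,0.005,-0.12,0,0,0,0.06]]]}}

```text
t: 26.1
eef_pos: [0.6297, 0.2647, 0.3254]
ee_rot: [3.132, 0.002, -1.68]
force: [1.0, 0.7, -0.2]
width: 0.0593
```

```bash
python3 - <<'E'
from h import *
s=log()
im=optics.grab_frame("wrist"); save("w12",im)
im=optics.grab_frame("scene"); save("sc2",im)
E
```

```text
t 26.1 pos [0.6297 0.2647 0.3254] rpy [ 1.795e+02  1.000e-01 -9.620e+01] q [ 0.678  0.343  0.164 -0.008 -1.397 -0.786] F [ 1.   0.7 -0.2] w 0.0593
```

View pics/w12.png

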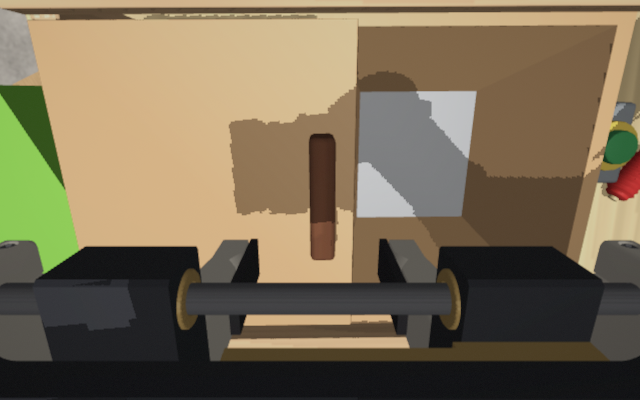

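View pics/sc2.png

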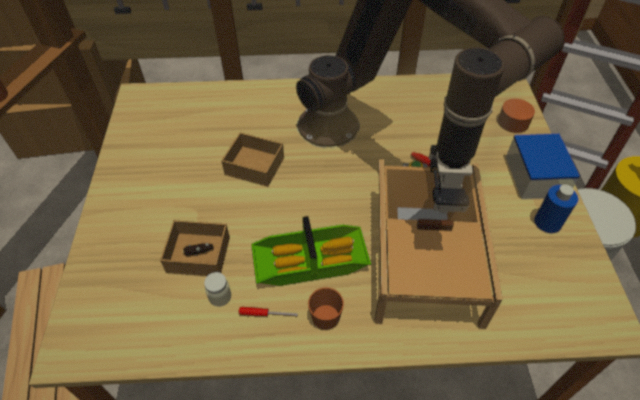

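The lid is open: the hopper floor shows at (415,155) and the handle is at (322,197). Next I measure the opening and fit the arm kinematics to plan the pour.

```bash
python3 - <<'E'
from h import *
import json
s=arm.get_state(); c=cam("wrist",s)
a,b=onz(c,(322.5,135),.207),onz(c,(321.5,259),.207); m=(a+b)/2; print("handle",m, np.linalg.norm(m[:2]-[.4215,.2877]))
th=-.104; ex=np.array([np.cos(th),np.sin(th)]); ey=np.array([-ex[1],ex[0]]); H=np.array([.505,.2755])
for p,z in [((357,25),.17),((352,320),.17),((612,28),.165),((470,92),.02),((463,217),.02),((360,92),.02)]:
    X=onz(c,p,z)[:2]; print(p,X.round(3),"hop",((X-H)@ex).round(3),((X-H)@ey).round(3))
L=[json.loads(l) for l in open("log.jsonl")]
# fit r,z (lateral offset removed)
A=[];y=[]
for q,p,r in L:
    q1,q2,q3,q4,q5,q6=q
    rad=np.cos(q1)*p[0]+np.sin(q1)*p[1]; lat=-np.sin(q1)*p[0]+np.cos(q1)*p[1]
    pf=q2-q3
    A+= [[1,np.sin(q2),np.cos(pf),np.sin(pf),0],[0,np.cos(q2),-np.sin(pf),np.cos(pf),1]]; y+=[rad,p[2]]
    print(round(lat,4),round(q2-q3-q5-np.pi/2,4),end="; ")
sol,res,rk,sv=np.linalg.lstsq(np.array(A),np.array(y),rcond=None); print("\n",sol,res,sv)
print(np.abs(np.array(A)@sol-y).max())
E
```

```text
handle [0.62978229 0.27005837 0.207     ] 0.20902808671867526
(357, 25) [0.589 0.144] hop 0.097 -0.122
(352, 320) [0.614 0.41 ] hop 0.094 0.145
(612, 28) [0.39  0.167] hop -0.103 -0.12
(470, 92) [0.44  0.212] hop -0.058 -0.07
(463, 217) [0.446 0.375] hop -0.069 0.093
(360, 92) [0.574 0.197] hop 0.076 -0.071
-0.1917 0.0012; -0.1919 0.0012; -0.192 0.0022; -0.192 0.0017; -0.1924 -0.0041; -0.1908 -0.0053; -0.191 -0.0107; -0.1905 -0.0216; -0.1917 -0.0043; -0.1927 -0.0044; -0.1929 -0.0096; -0.1928 -0.0088; -0.1923 -0.0056; -0.1921 -0.0073; -0.1927 -0.0199; -0.1945 -0.0049; -0.1947 -0.0083; -0.1951 -0.0085; -0.1959 -0.0234; -0.1928 0.0056; -0.1932 -0.0035; -0.1936 -0.0029; -0.1945 -0.0138; -0.1924 -0.0046; -0.1924 -0.0043; -0.1885 0.0063; -0.189 0.0054; 
 [ 0.00401394  0.59850655  0.4610233   0.00262166 -0.15731324] [0.00022944] [8.95488717 7.32313936 0.78803115 0.60961462 0.43474447]
0.007352090507752096
```

Request:
{"method": "jog_arm", "body": {"motion": [[[0,0,-0.05,0,0,0,0.06],[0,0,-0.1,8,0,0,0.06],[0,0,-0.1,16,0,0,0.06],[0,0,-0.1,24,0,0,0.06],[0,0,-0.1,32,0,0,0.06],[0,0,-0.1,32,0,0,0.06]]]}}

```text
t: 26.8
eef_pos: [0.6262, 0.2599, 0.4212]
ee_rot: [-2.588, -0.006, -1.677]
force: [-0.7, -1.0, -2.1]
width: 0.06
```

```bash
python3 -c "
from h import *
log()"
```

```text
t 26.8 pos [0.6262 0.2599 0.4212] rpy [-148.3   -0.3  -96.1] q [ 0.882  0.047 -0.334  0.573 -0.951 -1.27 ] F [-0.7 -1.  -2.1] w 0.06
```

Request:
{"method": "jog_arm", "body": {"motion": [[[0,0,0,0,8,0,0.06],[0,0,0,0,16,0,0.06],[0,0,0,0,24,0,0.06],[0,0,0,0,32,0,0.06],[0,0,0,0,32,0,0.06]]]}}

```text
t: 27.3
eef_pos: [0.6274, 0.2627, 0.4164]
ee_rot: [-2.511, -0.484, -1.996]
force: [-0.2, -0.7, -1.5]
width: 0.0601
```

```bash
python3 -c "
from h import *
log()"
```

```text
t 27.3 pos [0.6274 0.2627 0.4164] rpy [-143.9  -27.7 -114.3] q [ 0.981  0.33  -0.135  0.701 -1.496 -1.444] F [-0.2 -0.7 -1.5] w 0.0601
```

```bash
cat > kin.py <<'E'
import numpy as np, json
from scipy.spatial.transform import Rotation as Ro
from scipy.optimize import least_squares
C=Ro.from_matrix(np.array([[0,0,1],[-1,0,0],[0,-1,0]],float))
def fk(q,p,s4=1):
    a1,d1,L1,L2,a3,ls,lw,dT=p
    R1=Ro.from_euler('z',q[0]); R2=R1*Ro.from_euler('y',q[1]); R3=R1*Ro.from_euler('y',q[1]-q[2])
    R5=R3*Ro.from_euler('x',s4*q[3])*Ro.from_euler('y',-q[4])
    X=R1.apply([a1,ls,d1])+R2.apply([0,0,L1])+R3.apply([L2,0,a3])+R5.apply([dT,lw,0])
    return X,R5*C*Ro.from_euler('z',-q[5])
LO=np.array([-3.07,-1.43,-1.02,-3.03,-3.05,-3.03]);HI=np.array([3.07,2.12,1.25,1.67,0,3.03])
def load(): return [json.loads(l) for l in open("log.jsonl")]
def fit(s4):
    L=load(); w=[1 if i<27 else 5 for i in range(len(L))]
    f=lambda p:np.concatenate([(fk(q,p,s4)[0]-x)*wi for (q,x,r),wi in zip(L,w)])
    return least_squares(f,[0,.3,.6,.46,0,-.0,-.19,.45])
def ik(X,R,p,s4,q0):
    def f(q):
        x,r=fk(q,p,s4); return np.concatenate([(x-X)*5,(R.inv()*r).as_rotvec()])
    return least_squares(f,np.clip(q0,LO+1e-3,HI-1e-3),bounds=(LO,HI))
if __name__=="__main__":
    for s in (1,-1):
        r=fit(s); print(s,r.x.round(4),r.cost)
        for q,x,e in load()[-2:]:
            X,R=fk(q,r.x,s); print((X-x).round(4),np.degrees((Ro.from_euler('xyz',e).inv()*R).magnitude()))
E
python3 kin.py
```

```text
1 [ 0.1152  0.4083  0.0372  0.4645 -0.0724 -0.5779  0.3478 -0.051 ] 0.17220525756768956
[-0.0217 -0.0104  0.0031] 65.67092080509222
[ 0.0065  0.0648 -0.0085] 80.31930913990314
-1 [ 0.      0.1988  0.6016  0.4636  0.      0.     -0.1918  0.356 ] 9.548294060054551e-31
[-0.  0.  0.] 1.4422509184659608e-14
[0. 0. 0.] 1.877015737076347e-14
```

The fit is exact (residual about 0), so the kinematics are known. Now I search for a feasible pour pose.

```bash
cat > pour.py <<'E'
from kin import *
P=fit(-1).x
H=np.array([.507,.281]); TH=-.104
ex=np.array([np.cos(TH),np.sin(TH)]); ey=np.array([-ex[1],ex[0]])
def pose(psi,sg,t,lip):
    """psi tool yaw deg tool-down; tilt t deg about tool x, sign sg; returns TCP pos,R with trug lip (gripper side) at lip"""
    R=Ro.from_euler('xyz',[180,0,psi],degrees=True)*Ro.from_euler('x',sg*t,degrees=True)
    # gripper side horizontal dir at tilt: -toolz horizontal
    R90=Ro.from_euler('xyz',[180,0,psi],degrees=True)*Ro.from_euler('x',sg*90,degrees=True)
    f=-R90.apply([0,0,1])       # flow dir
    # in tool-down frame trug: lip rel bar centre = f*.170 + (0,0,-.086); rotate with tool
    Rrel=R*Ro.from_euler('xyz',[180,0,psi],degrees=True).inv()
    v=Rrel.apply(f*.170+np.array([0,0,-.086]))
    bar=np.array(lip)-v
    return bar-R.apply([0,0,.003]),R,f
if __name__=="__main__":
    rng=np.random.default_rng(0)
    res=[]
    for psi in range(-180,180,15):
        for sg in (1,-1):
            _,_,f=pose(psi,sg,78,[0,0,0])
            c=H-.008*ex; lip=np.r_[c-.05*f[:2],.205]
            X,R,_=pose(psi,sg,78,lip)
            best=None
            for k in range(12):
                q0=rng.uniform([-1,-.5,-.8,-3,-2.8,-3],[2,1.2,1.2,1.6,-.1,3])
                r=ik(X,R,P,-1,q0)
                if r.cost<1e-6:
                    m=np.min(np.minimum(r.x-LO,HI-r.x)); 
                    if best is None or m>best[0]: best=(m,r.x)
            if best: res.append((best[0],psi,sg,f.round(2),best[1].round(2)))
    for r in sorted(res,key=lambda r:-r[0]): print(round(r[0],3),*r[1:])
E
python3 pour.py
```

```text
1.072 -165 -1 [ 0.26 -0.97  0.  ] [-0.01  0.33  0.05 -1.29 -1.76 -1.24]
1.072 15 1 [ 0.26 -0.97  0.  ] [-0.01  0.33  0.05 -1.29 -1.76  1.9 ]
1.025 30 1 [ 0.5  -0.87  0.  ] [ 0.06  0.44  0.22 -1.24 -1.96  1.91]
1.025 -150 -1 [ 0.5  -0.87  0.  ] [ 0.06  0.44  0.22 -1.24 -1.96 -1.24]
0.902 -180 -1 [ 0. -1.  0.] [-0.05  0.2  -0.12 -1.36 -1.56 -1.25]
0.902 0 1 [-0. -1.  0.] [-0.05  0.2  -0.12 -1.36 -1.56  1.9 ]
0.898 0 -1 [-0.  1.  0.] [ 1.11  0.65 -0.03  0.55 -2.15  0.43]
0.856 -135 -1 [ 0.71 -0.71  0.  ] [ 0.14  0.55  0.39 -1.21 -2.16 -1.24]
0.856 45 1 [ 0.71 -0.71  0.  ] [ 0.14  0.55  0.39 -1.21 -2.16  1.91]
0.774 15 -1 [-0.26  0.97  0.  ] [ 1.19  0.55 -0.25  0.69 -1.98  0.47]
0.741 165 -1 [-0.26 -0.97  0.  ] [-0.07  0.07 -0.28 -1.43 -1.33 -1.26]
0.741 -15 1 [-0.26 -0.97  0.  ] [-0.07  0.07 -0.28 -1.43 -1.33  1.88]
0.721 -15 -1 [0.26 0.97 0.  ] [ 1.02  0.74  0.18  0.4  -2.33  0.34]
0.696 -120 -1 [ 0.87 -0.5   0.  ] [ 0.22  0.64  0.55 -1.18 -2.34 -1.23]
0.696 60 1 [ 0.87 -0.5   0.  ] [ 0.22  0.64  0.55 -1.18 -2.34  1.91]
0.6 -30 1 [-0.5  -0.87  0.  ] [-0.04 -0.08 -0.42 -1.52 -1.05  1.84
[... 1157 characters left out ...]
86 -0.27  1.92]
0.233 -60 -1 [0.87 0.5  0.  ] [ 0.7   0.85  0.79 -0.55 -2.82 -0.56]
0.233 120 1 [0.87 0.5  0.  ] [ 0.7   0.85  0.79 -0.55 -2.82  2.58]
0.231 -75 -1 [0.97 0.26 0.  ] [ 0.54  0.82  0.86 -0.98 -2.82 -1.02]
0.231 105 1 [0.97 0.26 0.  ] [ 0.54  0.82  0.86 -0.98 -2.82  2.13]
0.23 165 1 [0.26 0.97 0.  ] [ 1.02  0.74  0.18  0.4  -2.33 -2.8 ]
0.181 105 -1 [-0.97 -0.26  0.  ] [ 0.1  -0.29 -0.84 -2.7  -0.37 -0.38]
0.181 -75 1 [-0.97 -0.26  0.  ] [ 0.1  -0.29 -0.84 -2.7  -0.37  2.76]
0.127 -120 1 [-0.87  0.5   0.  ] [ 1.28  0.19 -0.89  1.27 -1.49 -2.67]
0.127 60 -1 [-0.87  0.5   0.  ] [ 1.28  0.19 -0.89  1.27 -1.49  0.47]
0.074 150 1 [0.5  0.87 0.  ] [ 0.93  0.8   0.39  0.2  -2.51 -2.96]
```

```bash
cat > path.py <<'E'
from pour import *
c=H-.008*ex
def way(t,dl,z,sg=-1,psi=-6):
    _,_,f=pose(psi,sg,78,[0,0,0]); return pose(psi,sg,t,np.r_[c+dl*f[:2],z])
if __name__=="__main__":
  for sg,q0 in ((-1,[.6,.2,-.2,0,-1.2,.9]),(1,[.6,.2,-.2,0,-1.2,.9])):
    q=np.array(q0)
    for t,dl,z in [(0,-.05,.32),(10,-.05,.32),(20,-.05,.32),(30,-.05,.30),(40,-.05,.27),(50,-.05,.24),(60,-.05,.22),(70,-.05,.21),(78,-.05,.21),(84,-.05,.21)]:
        X,R,f=way(t,dl,z,sg); r=ik(X,R,P,-1,q); 
        W=X-R.apply([0,0,.356]);
        print(sg,t,X.round(3),"q",r.x.round(2),"cost%.1e"%r.cost,"dq",np.abs(r.x-q).max().round(2),"flange",W.round(2)); q=r.x
E
python3 path.py
```

```text
-1 0 [0.476 0.063 0.409] q [ 0.54 -0.04 -0.11  0.   -1.5   0.92] cost5.8e-30 dq 0.3 flange [0.48 0.06 0.76]
-1 10 [0.478 0.081 0.437] q [ 0.67  0.01 -0.07  0.12 -1.62  0.79] cost1.6e-26 dq 0.13 flange [0.48 0.14 0.79]
-1 20 [0.48  0.104 0.462] q [ 0.78  0.07 -0.02  0.22 -1.74  0.69] cost7.6e-29 dq 0.13 flange [0.49 0.22 0.8 ]
-1 30 [0.483 0.13  0.462] q [ 0.87  0.15 -0.02  0.3  -1.83  0.61] cost1.3e-28 dq 0.09 flange [0.5  0.31 0.77]
-1 40 [0.486 0.159 0.447] q [ 0.93  0.25 -0.02  0.35 -1.9   0.54] cost1.4e-27 dq 0.1 flange [0.51 0.39 0.72]
-1 50 [0.49  0.191 0.427] q [ 0.99  0.36 -0.02  0.39 -1.97  0.48] cost1.2e-27 dq 0.11 flange [0.52 0.46 0.66]
-1 60 [0.493 0.224 0.412] q [ 1.03  0.48  0.    0.43 -2.05  0.44] cost6.4e-28 dq 0.12 flange [0.53 0.53 0.59]
-1 70 [0.496 0.257 0.4  ] q [ 1.06  0.6   0.03  0.46 -2.15  0.41] cost1.6e-28 dq 0.12 flange [0.53 0.59 0.52]
-1 78 [0.499 0.284 0.395] q [ 1.07  0.68  0.06  0.5  -2.23  0.41] cost1.9e-31 dq 0.09 flange [0.54 0.63 0.47]
-1 84 [0.501 0.302 0.388] q [ 1.08  0.75  0.08  0.52 -2.29  0.4 ] cost1.5e-18 dq 0.06 flange [0.54 0.65 0.43]
1 0
[... 393 characters left out ...]
.9e-25 dq 0.14 flange [0.5  0.26 0.77]
1 40 [0.512 0.404 0.447] q [ 0.67  0.04  0.08 -0.53 -1.14  0.9 ] cost2.6e-21 dq 0.2 flange [0.49 0.18 0.72]
1 50 [0.509 0.372 0.427] q [ 0.49  0.02 -0.   -0.79 -1.12  1.18] cost7.8e-21 dq 0.27 flange [0.48 0.1  0.66]
1 60 [0.505 0.339 0.412] q [ 0.27  0.03 -0.07 -1.05 -1.19  1.46] cost3.1e-31 dq 0.29 flange [0.47 0.03 0.59]
1 70 [0.502 0.306 0.4  ] q [ 0.07  0.08 -0.13 -1.26 -1.34  1.72] cost6.9e-20 dq 0.25 flange [ 0.47 -0.03  0.52]
1 78 [0.499 0.28  0.395] q [-0.07  0.14 -0.18 -1.38 -1.47  1.88] cost6.0e-25 dq 0.16 flange [ 0.46 -0.07  0.47]
1 84 [0.497 0.261 0.388] q [-0.15  0.2  -0.21 -1.46 -1.57  1.99] cost4.5e-31 dq 0.11 flange [ 0.46 -0.09  0.43]
```

```bash
python3 - <<'E'
from h import *
from kin import *
P=fit(-1).x
s=arm.get_state();plan([.595,-.0865,.33],Rdown(7.5),s)
print(ik(np.array([.595,-.0865,.33]),Rdown(7.5),P,-1,s["q"]).x.round(2))
E
```

```text
row [0.253, 0.044, 0.254] [7.3, -51.5, -106.1]
[ 0.18  0.2  -0.03  0.   -1.35  1.52]
```

Request:
{"method": "jog_arm", "body": {"motion": [[[0.253,0.044,0.254,7.3,-51.5,-106.1,0.06],[0.253,0.044,0.254,7.3,-51.5,-106.1,0.06],[0.253,0.044,0.254,7.3,-51.5,-106.1,0.06],[0.253,0.044,0.254,7.3,-51.5,-106.1,0.06],[0.253,0.044,0.254,7.3,-51.5,-106.1,0.06],[0.253,0.044,0.254,7.3,-51.5,-106.1,0.06],[0.253,0.044,0.254,7.3,-51.5,-106.1,0.06],[0.253,0.044,0.254,7.3,-51.5,-106.1,0.06]]]}}

```text
t: 28.1
eef_pos: [0.5962, -0.0738, 0.3343]
ee_rot: [-2.996, -0.401, -0.835]
force: [0.7, 0.1, -0.7]
width: 0.0601
```

```bash
python3 - <<'E'
from h import *
s=log();plan([.595,-.0865,.33],Rdown(7.5),s)
E
```

```text
t 28.1 pos [ 0.5962 -0.0738  0.3343] rpy [-171.7  -22.9  -47.8] q [ 0.371 -0.028 -0.501  0.423 -0.852  0.153] F [ 0.7  0.1 -0.7] w 0.0601
row [0.006, 0.01, 0.006] [3.5, -25.0, -52.8]
```

Request:
{"method": "jog_arm", "body": {"motion": [[[0.006,0.01,0.006,3.5,-25,-52.8,0.06],[0.006,0.01,0.006,3.5,-25,-52.8,0.06],[0.006,0.01,0.006,3.5,-25,-52.8,0.06],[0.006,0.01,0.006,3.5,-25,-52.8,0.06],[0.006,0.01,0.006,3.5,-25,-52.8,0.06],[0.006,0.01,0.006,3.5,-25,-52.8,0.06],[0.006,0.01,0.006,3.5,-25,-52.8,0.06],[0.006,0.01,0.006,3.5,-25,-52.8,0.06]]]}}

```text
t: 28.9
eef_pos: [0.5968, -0.0865, 0.3298]
ee_rot: [-3.14, -0.0, 0.133]
force: [-0.3, -0.1, -0.9]
width: 0.0599
```

```bash
python3 - <<'E'
from h import *
s=log();plan([.611,-.0865,.131],Rdown(7.5),s)
im=optics.grab_frame("wrist"); save("w13",im)
E
```

```text
t 28.9 pos [ 0.5968 -0.0865  0.3298] rpy [-179.9   -0.     7.6] q [ 1.790e-01  2.000e-01 -2.200e-02 -1.000e-03 -1.348e+00  1.526e+00] F [-0.3 -0.1 -0.9] w 0.0599
row [0.014, 0.002, 0.199] [-0.1, -0.0, 0.1]
```

View pics/w13.png

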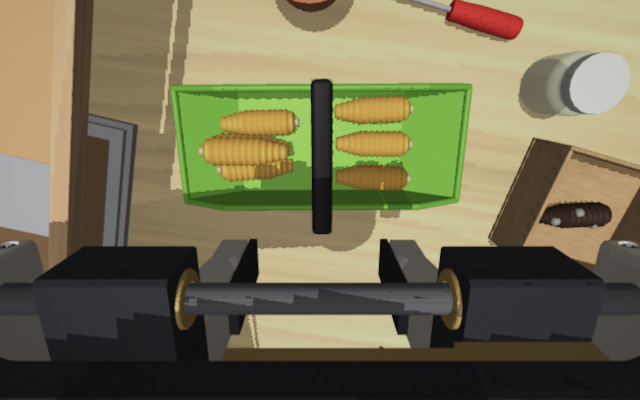

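The bar runs from (321,81) to (322,232) in the wrist view. Three ears are on each side, with a fourth underneath on the +x side.

```bash
python3 - <<'E'
from h import *
s=arm.get_state(); c=cam("wrist",s)
a,b=onz(c,(321,81),.141),onz(c,(321.5,233),.141); m=(a+b)/2; d=a-b; y=np.degrees(np.arctan2(d[1],d[0])); print(a,b,m,np.linalg.norm(d),y)
plan([m[0],m[1],.131],Rdown(y),s)
E
```

```text
[ 0.6839323  -0.07718603  0.141     ] [ 0.54076025 -0.09698512  0.141     ] [ 0.61234627 -0.08708557  0.141     ] 0.14453455934189655 7.873427678638678
row [0.015, 0.003, 0.199] [-0.0, -0.0, -0.4]
```

Request:
{"method": "jog_arm", "body": {"motion": [[[0.014,0.003,0.05,0,0,0,0.06],[0.014,0.003,0.1,0,0,0,0.06],[0.014,0.003,0.15,0,0,0,0.06],[0.014,0.003,0.18,0,0,0,0.06],[0.014,0.003,0.195,0,0,0,0.06],[0.014,0.003,0.199,0,0,0,0.06],[0.014,0.003,0.199,0,0,0,0.0],[0.014,0.003,0.199,0,0,0,0.0]]], "newtons": 58}}

```text
t: 29.75
eef_pos: [0.6119, -0.0874, 0.1324]
ee_rot: [-3.141, -0.004, 0.13]
force: [-0.2, -0.4, 0.9]
width: 0.049
```

Request:
{"method": "jog_arm", "body": {"motion": [[[0,0,0,0,0,0,0.0],[0,0,0,0,0,0,0.0],[0,0,0,0,0,0,0.0],[0,0,0,0,0,0,0.0],[0,0,0,0,0,0,0.0]]]}}

```text
t: 30.25
eef_pos: [0.6121, -0.0874, 0.1329]
ee_rot: [-3.141, -0.005, 0.13]
force: [-0.3, 0.7, 2.7]
width: 0.0196
```

```bash
python3 - <<'E'
from h import *
s=log()
E
```

```text
t 30.25 pos [ 0.6121 -0.0874  0.1329] rpy [-180.    -0.3    7.5] q [ 0.174  0.359 -0.271  0.    -0.936  1.527] F [-0.3  0.7  2.7] w 0.0196
```

Gripped (width 19.6 mm). Lift slowly.

Request:
{"method": "jog_arm", "body": {"motion": [[[0,0,-0.01,0,0,0,0.0],[0,0,-0.03,0,0,0,0.0],[0,0,-0.06,0,0,0,0.0],[0,0,-0.1,0,0,0,0.0],[0,0,-0.14,0,0,0,0.0],[0,0,-0.18,0,0,0,0.0],[0,0,-0.22,0,0,0,0.0],[0,0,-0.25,0,0,0,0.0]]]}}

```text
t: 31.05
eef_pos: [0.6105, -0.0875, 0.3852]
ee_rot: [-3.141, -0.005, 0.13]
force: [1.1, 0.2, -6.5]
width: 0.0197
```

Request:
{"method": "jog_arm", "body": {"motion": [[[0,0,-0.02,0,0,0,0.0],[0,0,-0.03,0,0,0,0.0],[0,0,-0.03,0,0,0,0.0]]]}}

```text
t: 31.35
eef_pos: [0.6103, -0.0875, 0.4157]
ee_rot: [-3.141, -0.006, 0.13]
force: [0.7, 0.8, -6.5]
width: 0.0197
```

```bash
python3 - <<'E'
from h import *
s=log(); im=optics.grab_frame("scene"); save("sc3",im)
from path import *
X,R,f=way(0,-.05,.32); plan(X,R,s); print(X)
E
```

```text
t 31.35 pos [ 0.6103 -0.0875  0.4157] rpy [-179.9   -0.3    7.4] q [ 1.730e-01  2.020e-01  1.670e-01 -1.000e-03 -1.530e+00  1.527e+00] F [ 0.7  0.8 -6.5] w 0.0197
row [-0.114, -0.167, 0.006] [-0.1, -0.3, 13.4]
[0.47604696 0.06303568 0.409     ]
```

View pics/sc3.png

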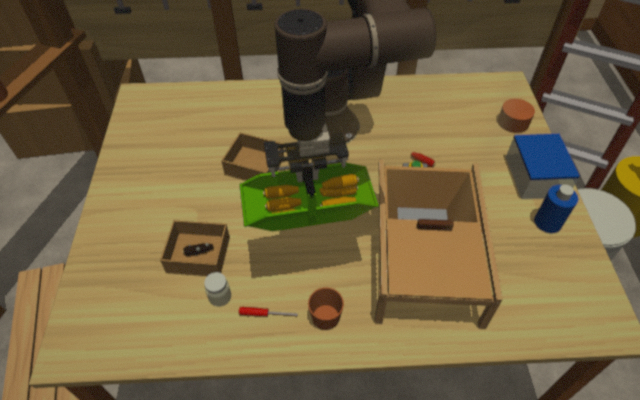

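The force reads about 6.5 N, which matches 300 g plus seven ears. I carry the trug to the pour start.

Request:
{"method": "jog_arm", "body": {"motion": [[[-0.008,-0.012,0,0,0,1,0.0],[-0.025,-0.037,0,0,0,3,0.0],[-0.045,-0.067,0,0,0,5.5,0.0],[-0.065,-0.097,0,0,0,8,0.0],[-0.085,-0.127,0,0,0,10,0.0],[-0.1,-0.15,0,0,0,12,0.0],[-0.111,-0.163,0,0,0,13,0.0],[-0.114,-0.167,0,0,0,13.4,0.0]]]}}

```text
t: 32.2
eef_pos: [0.4734, 0.0644, 0.4123]
ee_rot: [-3.14, -0.001, -0.103]
force: [1.0, 0.3, -7.0]
width: 0.0199
```

```bash
cat > seg.py <<'E'
from h import *
from path import *
def seg(L,s=None):
    s=s or log(); R0=Ro.from_euler('xyz',s["ee_rot"])
    for t,dl,z in L:
        X,R,f=way(t,dl,z); d=R0.inv().apply(X-s["eef_pos"]); rv=(R0.inv()*R).as_rotvec(degrees=True)
        print((t,dl,z),[*d.round(3).tolist(),*rv.round(1).tolist()])
E
python3 - <<'E'
from seg import *
seg([(t,-.05,.32 if t<20 else .32-.003*(t-20)) for t in (4,8,12,16,20,24,28,32)])
E
```

```text
t 32.2 pos [0.4734 0.0644 0.4123] rpy [-179.9   -0.    -5.9] q [ 5.480e-01 -4.200e-02 -1.100e-01 -1.000e-03 -1.501e+00  9.210e-01] F [ 1.   0.3 -7. ] w 0.0199
(4, -0.05, 0.32) [0.003, -0.006, -0.008, -4.1, -0.1, 0.1]
(8, -0.05, 0.32) [0.003, -0.013, -0.019, -8.1, -0.1, 0.1]
(12, -0.05, 0.32) [0.003, -0.021, -0.03, -12.1, -0.1, 0.1]
(16, -0.05, 0.32) [0.003, -0.03, -0.04, -16.1, -0.1, 0.1]
(20, -0.05, 0.32) [0.003, -0.04, -0.049, -20.1, -0.1, 0.1]
(24, -0.05, 0.308) [0.003, -0.05, -0.046, -24.1, -0.1, 0.1]
(28, -0.05, 0.296) [0.003, -0.061, -0.042, -28.1, -0.1, 0.1]
(32, -0.05, 0.28400000000000003) [0.003, -0.072, -0.037, -32.1, -0.1, 0.1]
```

Request:
{"method": "jog_arm", "body": {"motion": [[[0.003,-0.006,-0.008,-4,0,0,0],[0.003,-0.013,-0.019,-8,0,0,0],[0.003,-0.021,-0.03,-12,0,0,0],[0.003,-0.03,-0.04,-16,0,0,0],[0.003,-0.04,-0.049,-20,0,0,0],[0.003,-0.05,-0.046,-24,0,0,0],[0.003,-0.061,-0.042,-28,0,0,0],[0.003,-0.072,-0.037,-32,0,0,0]]]}}

```text
t: 33.0
eef_pos: [0.4841, 0.1365, 0.4479]
ee_rot: [2.583, 0.0, -0.102]
force: [0.8, 0.5, -6.7]
width: 0.0199
```

```bash
python3 - <<'E'
from seg import *
s=log(); im=optics.grab_frame("scene"); save("sc4",im,(200,0,640,400),1.4)
seg([(t,-.05,.284-.003*(t-32) if t<54 else .218) for t in (36,40,44,48,52,56,60,64)],s)
E
```

```text
t 33.0 pos [0.4841 0.1365 0.4479] rpy [148.    0.   -5.9] q [ 0.882  0.175 -0.038  0.308 -1.826  0.593] F [ 0.8  0.5 -6.7] w 0.0199
(36, -0.05, 0.27199999999999996) [-0.0, -0.011, -0.002, -4.0, -0.1, 0.1]
(40, -0.05, 0.25999999999999995) [-0.0, -0.025, -0.003, -8.0, -0.1, 0.1]
(44, -0.05, 0.24799999999999997) [-0.0, -0.04, -0.004, -12.0, -0.1, 0.1]
(48, -0.05, 0.236) [-0.0, -0.055, -0.004, -16.0, -0.1, 0.1]
(52, -0.05, 0.22399999999999998) [-0.0, -0.071, -0.003, -20.0, -0.1, 0.1]
(56, -0.05, 0.218) [-0.0, -0.084, -0.006, -24.0, -0.1, 0.1]
(60, -0.05, 0.218) [-0.0, -0.095, -0.014, -28.0, -0.1, 0.1]
(64, -0.05, 0.218) [-0.0, -0.106, -0.022, -32.0, -0.1, 0.1]
```

View pics/sc4.png

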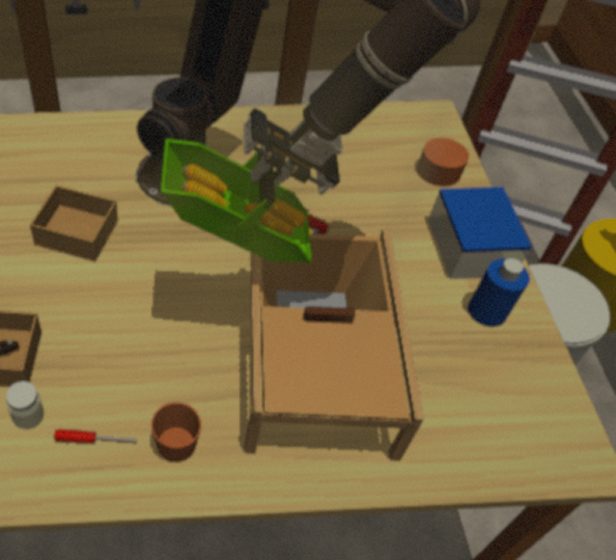

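The lip is over the mouth, at about (305,255) in the crop, and the ears are still in. Continue tilting.

Request:
{"method": "jog_arm", "body": {"motion": [[[0,-0.011,-0.002,-4,0,0,0],[0,-0.025,-0.003,-8,0,0,0],[0,-0.04,-0.004,-12,0,0,0],[0,-0.055,-0.004,-16,0,0,0],[0,-0.071,-0.003,-20,0,0,0],[0,-0.084,-0.006,-24,0,0,0]]]}}

```text
t: 33.65
eef_pos: [0.492, 0.2127, 0.4021]
ee_rot: [2.154, 0.006, -0.101]
force: [0.2, -0.5, -6.0]
width: 0.0194
```

```bash
python3 - <<'E'
from seg import *
s=log(); im=optics.grab_frame("scene"); save("sc5",im,(200,0,640,400),1.4)
seg([(t,-.05,.218) for t in (58,61,64,67,70,73,76,80)],s)
E
```

```text
t 33.65 pos [0.492  0.2127 0.4021] rpy [123.4   0.3  -5.8] q [ 1.014  0.447 -0.026  0.413 -2.001  0.448] F [ 0.2 -0.5 -6. ] w 0.0194
(58, -0.05, 0.218) [-0.0, 0.003, -0.008, -1.4, -0.0, 0.4]
(61, -0.05, 0.218) [-0.0, -0.002, -0.017, -4.4, -0.0, 0.4]
(64, -0.05, 0.218) [-0.0, -0.007, -0.025, -7.4, -0.0, 0.4]
(67, -0.05, 0.218) [-0.0, -0.013, -0.033, -10.4, -0.0, 0.4]
(70, -0.05, 0.218) [-0.0, -0.02, -0.041, -13.4, -0.1, 0.4]
(73, -0.05, 0.218) [0.0, -0.027, -0.048, -16.4, -0.1, 0.4]
(76, -0.05, 0.218) [0.0, -0.034, -0.055, -19.4, -0.1, 0.4]
(80, -0.05, 0.218) [0.0, -0.044, -0.064, -23.4, -0.1, 0.4]
```

View pics/sc5.png

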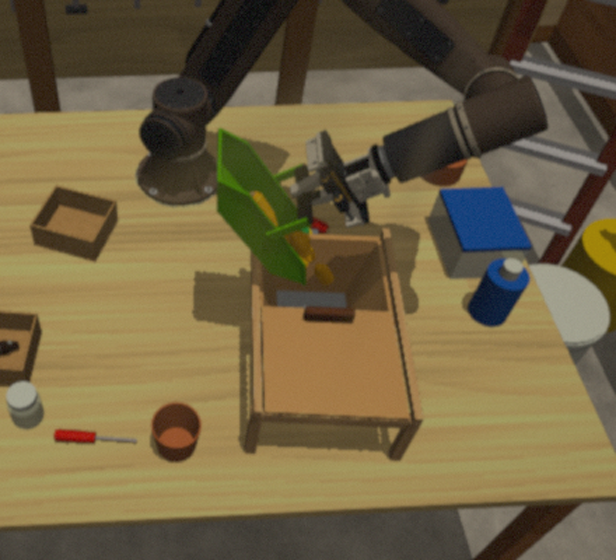

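Corn is starting to slide over the lip at crop (320,265) and is heading into the hopper.

Request:
{"method": "jog_arm", "body": {"motion": [[[0,0,-0.01,-2,0,0,0],[0,-0.002,-0.017,-4.4,0,0,0],[0,-0.005,-0.021,-6,0,0,0],[0,-0.007,-0.025,-7.4,0,0,0],[0,-0.01,-0.029,-9,0,0,0],[0,-0.013,-0.033,-10.4,0,0,0],[0,-0.016,-0.037,-12,0,0,0],[0,-0.02,-0.041,-13.4,0,0,0]]]}}

```text
t: 34.5
eef_pos: [0.4966, 0.2599, 0.4052]
ee_rot: [1.909, 0.008, -0.099]
force: [-0.3, -0.3, -3.5]
width: 0.0199
```

```bash
python3 - <<'E'
from seg import *
s=log(); im=optics.grab_frame("scene"); save("sc6",im,(200,0,640,400),1.4)
seg([(t,-.05,.22) for t in (72,74,76,78,80,82,84,84)],s)
E
```

```text
t 34.5 pos [0.4966 0.2599 0.4052] rpy [109.4   0.5  -5.7] q [ 1.058  0.599  0.039  0.471 -2.161  0.428] F [-0.3 -0.3 -3.5] w 0.0199
(72, -0.05, 0.22) [0.0, 0.002, -0.005, -1.4, -0.1, 0.5]
(74, -0.05, 0.22) [0.0, -0.001, -0.011, -3.4, -0.2, 0.5]
(76, -0.05, 0.22) [0.0, -0.005, -0.017, -5.4, -0.2, 0.5]
(78, -0.05, 0.22) [0.0, -0.008, -0.022, -7.4, -0.2, 0.5]
(80, -0.05, 0.22) [0.0, -0.012, -0.028, -9.4, -0.2, 0.5]
(82, -0.05, 0.22) [0.0, -0.016, -0.033, -11.4, -0.2, 0.5]
(84, -0.05, 0.22) [0.0, -0.021, -0.038, -13.4, -0.2, 0.5]
(84, -0.05, 0.22) [0.0, -0.021, -0.038, -13.4, -0.2, 0.5]
```

View pics/sc6.png

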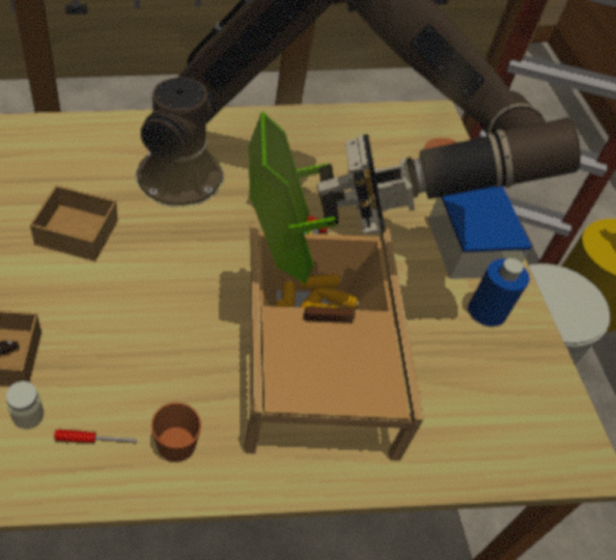

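Ears are piling up in the hopper at crop (315,292). I tilt further to empty the trug.

Request:
{"method": "jog_arm", "body": {"motion": [[[0,0,-0.008,-2.4,0,0,0],[0,-0.003,-0.014,-4.4,0,0,0],[0,-0.008,-0.022,-7.4,0,0,0],[0,-0.012,-0.028,-9.4,0,0,0],[0,-0.016,-0.033,-11.4,0,0,0],[0,-0.021,-0.038,-13.4,0,0,0],[0,-0.021,-0.038,-13.4,0,0,0],[0,-0.021,-0.038,-13.4,0,0,0]]]}}

```text
t: 35.35
eef_pos: [0.5009, 0.3033, 0.3963]
ee_rot: [1.672, 0.009, -0.099]
force: [0.1, -0.5, -2.5]
width: 0.0193
```

```bash
python3 - <<'E'
from seg import *
s=log(); im=optics.grab_frame("scene"); save("sc7",im,(200,0,640,400),1.4)
im=optics.grab_frame("top"); save("top4",im)
seg([(t,-.05,z) for t,z in ((78,.22),(72,.22),(66,.22),(60,.225),(54,.24),(48,.26),(42,.27),(36,.28))],s)
E
```

```text
t 35.35 pos [0.5009 0.3033 0.3963] rpy [95.8  0.5 -5.7] q [ 1.082  0.742  0.076  0.527 -2.294  0.418] F [ 0.1 -0.5 -2.5] w 0.0193
(78, -0.05, 0.22) [0.0, 0.01, 0.019, 6.2, -0.3, 0.6]
(72, -0.05, 0.22) [0.0, 0.017, 0.038, 12.2, -0.2, 0.6]
(66, -0.05, 0.22) [-0.0, 0.021, 0.058, 18.2, -0.2, 0.6]
(60, -0.05, 0.225) [-0.0, 0.028, 0.077, 24.2, -0.2, 0.6]
(54, -0.05, 0.24) [-0.0, 0.043, 0.096, 30.2, -0.1, 0.6]
(48, -0.05, 0.26) [-0.001, 0.061, 0.114, 36.2, -0.1, 0.6]
(42, -0.05, 0.27) [-0.001, 0.067, 0.132, 42.2, -0.1, 0.6]
(36, -0.05, 0.28) [-0.001, 0.071, 0.15, 48.2, -0.0, 0.6]
```

View pics/sc7.png

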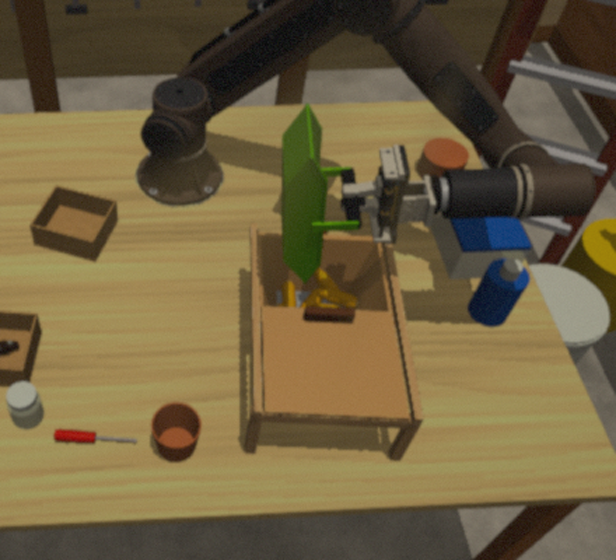

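View pics/top4.png

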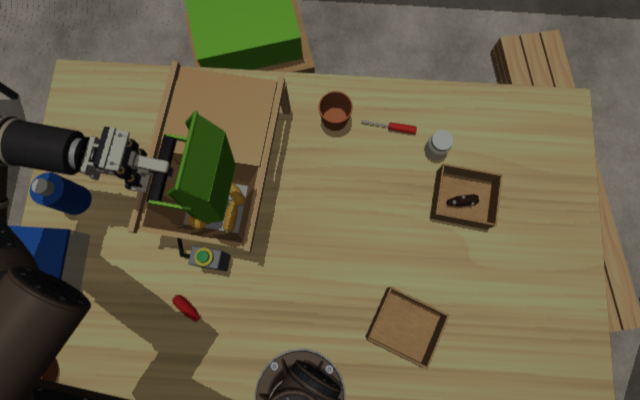

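The force is down to 2.5 N, so the trug is empty, and no ears are on the bench. I tilt back and return the trug.

Request:
{"method": "jog_arm", "body": {"motion": [[[0,0.01,0.019,6.2,0,0.6,0],[0,0.017,0.038,12.2,0,0.6,0],[0,0.021,0.058,18.2,0,0.6,0],[0,0.028,0.077,24.2,0,0.6,0],[0,0.043,0.096,30.2,0,0.6,0],[0,0.061,0.114,36.2,0,0.6,0],[0,0.067,0.132,42.2,0,0.6,0],[0,0.071,0.15,48.2,0,0.6,0]]]}}

```text
t: 36.25
eef_pos: [0.4852, 0.1459, 0.4544]
ee_rot: [2.522, -0.003, -0.104]
force: [1.0, -0.5, -3.4]
width: 0.0196
```

```bash
python3 - <<'E'
from seg import *
s=log()
seg([(t,-.05,z) for t,z in ((30,.31),(24,.32),(18,.32),(12,.32),(6,.32),(0,.325))],s)
E
```

```text
t 36.25 pos [0.4852 0.1459 0.4544] rpy [144.5  -0.2  -6. ] q [ 0.906  0.206 -0.021  0.331 -1.871  0.572] F [ 1.  -0.5 -3.4] w 0.0196
(30, -0.05, 0.31) [-0.0, 0.023, -0.005, 5.5, -0.1, -0.1]
(24, -0.05, 0.32) [-0.0, 0.036, 0.006, 11.5, -0.1, -0.1]
(18, -0.05, 0.32) [-0.0, 0.04, 0.025, 17.5, -0.1, -0.0]
(12, -0.05, 0.32) [-0.001, 0.043, 0.045, 23.5, -0.2, -0.0]
(6, -0.05, 0.32) [-0.001, 0.043, 0.065, 29.5, -0.2, -0.0]
(0, -0.05, 0.325) [-0.001, 0.044, 0.081, 35.5, -0.2, -0.0]
```

Request:
{"method": "jog_arm", "body": {"motion": [[[0,0.023,-0.005,5.5,0,0,0],[0,0.036,0.006,11.5,0,0,0],[0,0.04,0.025,17.5,0,0,0],[0,0.043,0.045,23.5,0,0,0],[0,0.043,0.065,29.5,0,0,0],[0,0.044,0.081,35.5,0,0,0],[0,0.044,0.081,35.5,0,0,0]]]}}

```text
t: 36.95
eef_pos: [0.4746, 0.0602, 0.415]
ee_rot: [-3.137, -0.004, -0.108]
force: [-0.0, 0.3, -2.2]
width: 0.0199
```

```bash
python3 - <<'E'
from seg import *
s=log()
plan([.612,-.0871,.41],Rdown(7.5),s)
im=optics.grab_frame("top"); save("top5",im)
im=optics.grab_frame("scene"); save("sc8",im,(200,0,640,400),1.4)
E
```

```text
t 36.95 pos [0.4746 0.0602 0.415 ] rpy [-179.8   -0.2   -6.2] q [ 5.380e-01 -4.400e-02 -1.050e-01 -1.000e-03 -1.504e+00  9.250e-01] F [-0.   0.3 -2.2] w 0.0199
row [0.153, 0.132, 0.005] [-0.2, -0.2, -13.7]
```

View pics/sc8.png

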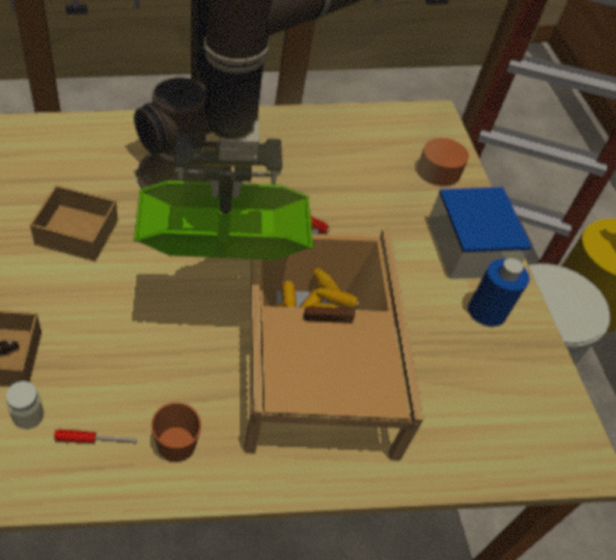

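The trug is empty and level. I take it back to its place.

Request:
{"method": "jog_arm", "body": {"motion": [[[0.04,0.034,0,0,0,-3.5,0],[0.075,0.065,0,0,0,-7,0],[0.11,0.095,0,0,0,-10,0],[0.14,0.12,0,0,0,-12.5,0],[0.153,0.132,0,0,0,-13.7,0],[0.153,0.132,0,0,0,-13.7,0]]]}}

```text
t: 37.65
eef_pos: [0.6151, -0.0868, 0.414]
ee_rot: [3.138, 0.001, 0.132]
force: [-0.8, -0.0, -2.5]
width: 0.0196
```

```bash
python3 - <<'E'
from h import *
s=log(); plan([.612,-.0871,.133],Rdown(7.5),s)
E
```

```text
t 37.65 pos [ 0.6151 -0.0868  0.414 ] rpy [1.798e+02 1.000e-01 7.500e+00] q [ 0.176  0.214  0.177  0.003 -1.535  1.527] F [-0.8 -0.  -2.5] w 0.0196
row [-0.003, -0.001, 0.281] [0.2, 0.1, 0.0]
```

Request:
{"method": "jog_arm", "body": {"motion": [[[-0.003,0,0.05,0,0,0,0],[-0.003,0,0.1,0,0,0,0],[-0.003,0,0.15,0,0,0,0],[-0.003,0,0.195,0,0,0,0],[-0.003,0,0.23,0,0,0,0],[-0.003,0,0.255,0,0,0,0],[-0.003,0,0.268,0,0,0,0],[-0.003,0,0.274,0,0,0,0]]]}}

```text
t: 38.45
eef_pos: [0.6117, -0.0871, 0.1392]
ee_rot: [3.138, 0.003, 0.133]
force: [0.2, -0.1, -2.5]
width: 0.0195
```

Request:
{"method": "jog_arm", "body": {"motion": [[[0,0,0.003,0,0,0,0],[0,0,0.005,0,0,0,0],[0,0,0.007,0,0,0,0],[0,0,0.007,0,0,0,0]]]}}

```text
t: 38.85
eef_pos: [0.6124, -0.0871, 0.1335]
ee_rot: [3.138, 0.001, 0.133]
force: [0.1, 0.9, -0.5]
width: 0.0199
```

```bash
python3 - <<'E'
from h import *
s=log()
E
```

```text
t 38.85 pos [ 0.6124 -0.0871  0.1335] rpy [1.798e+02 1.000e-01 7.600e+00] q [ 0.176  0.361 -0.268  0.005 -0.943  1.525] F [ 0.1  0.9 -0.5] w 0.0199
```

Contact: the force is near 0 N, so the bench carries the weight. Release and rise.

Request:
{"method": "jog_arm", "body": {"motion": [[[0,0,0,0,0,0,0.03],[0,0,0,0,0,0,0.06],[0,0,0,0,0,0,0.06],[0,0,-0.04,0,0,0,0.06],[0,0,-0.09,0,0,0,0.06],[0,0,-0.14,0,0,0,0.06],[0,0,-0.19,0,0,0,0.06],[0,0,-0.22,0,0,0,0.06]]], "newtons": 20}}

```text
t: 39.65
eef_pos: [0.6132, -0.0866, 0.3586]
ee_rot: [3.137, -0.005, 0.133]
force: [0.2, 0.1, 0.2]
width: 0.0599
```

```bash
python3 - <<'E'
from h import *
s=log(); im=optics.grab_frame("wrist"); save("w14",im)
im=optics.grab_frame("top"); save("top6",im)
plan([.55,.25,.40],Rdown(-96),s)
E
```

```text
t 39.65 pos [ 0.6132 -0.0866  0.3586] rpy [179.7  -0.3   7.6] q [ 0.178  0.216  0.058  0.005 -1.409  1.526] F [0.2 0.1 0.2] w 0.0599
row [-0.018, -0.342, -0.043] [-0.0, -0.4, 103.6]
```

View pics/top6.png

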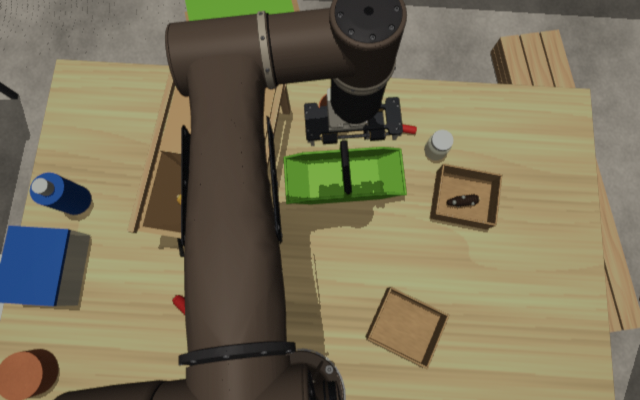

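View pics/w14.png

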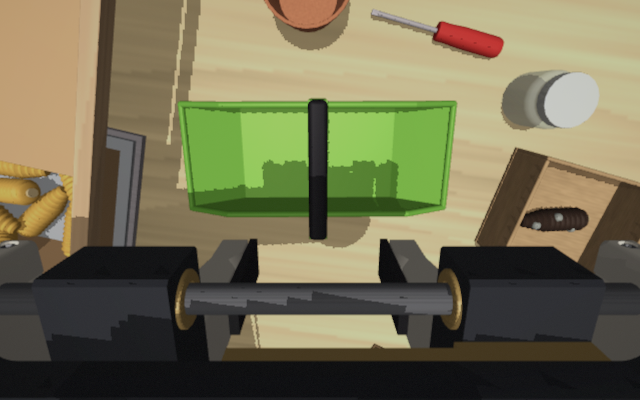

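The trug stands empty at top (345,175). Now I check the hopper contents and count the ears.

Request:
{"method": "jog_arm", "body": {"motion": [[[-0.018,-0.36,-0.04,0,0,103.6,0.06],[-0.018,-0.36,-0.04,0,0,103.6,0.06],[-0.018,-0.36,-0.04,0,0,103.6,0.06],[-0.018,-0.36,-0.04,0,0,103.6,0.06],[-0.018,-0.36,-0.04,0,0,103.6,0.06],[-0.018,-0.36,-0.04,0,0,103.6,0.06],[-0.018,-0.36,-0.04,0,0,103.6,0.06],[-0.018,-0.36,-0.04,0,0,103.6,0.06]]]}}

```text
t: 40.55
eef_pos: [0.5471, 0.2706, 0.3972]
ee_rot: [-3.138, -0.004, -1.01]
force: [0.9, -0.1, 0.0]
width: 0.0598
```

```bash
python3 - <<'E'
from h import *
s=log(); plan([.53,.33,.40],Rdown(-96),s)
E
```

```text
t 40.55 pos [0.5471 0.2706 0.3972] rpy [-179.8   -0.3  -57.8] q [ 0.782  0.194  0.114  0.005 -1.489 -0.221] F [ 0.9 -0.1  0. ] w 0.0598
row [-0.059, -0.017, -0.003] [-0.3, -0.2, 38.2]
```

Request:
{"method": "jog_arm", "body": {"motion": [[[-0.059,-0.017,0,0,0,38,0.06],[-0.059,-0.017,0,0,0,38,0.06],[-0.059,-0.017,0,0,0,38,0.06],[-0.059,-0.017,0,0,0,38,0.06],[-0.059,-0.017,0,0,0,38,0.06],[-0.059,-0.017,0,0,0,38,0.06]]]}}

```text
t: 41.15
eef_pos: [0.53, 0.3296, 0.3963]
ee_rot: [-3.137, -0.002, -1.674]
force: [0.4, 1.0, -0.3]
width: 0.0601
```

```bash
python3 - <<'E'
from h import *
s=log(); im=optics.grab_frame("wrist"); save("w15",im)
im=optics.grab_frame("scene"); save("sc9",im)
im=optics.grab_frame("top"); save("top7",im)
E
```

```text
t 41.15 pos [0.53   0.3296 0.3963] rpy [-1.797e+02 -1.000e-01 -9.590e+01] q [ 0.872  0.219  0.144  0.005 -1.495 -0.975] F [ 0.4  1.  -0.3] w 0.0601
```

View pics/w15.png

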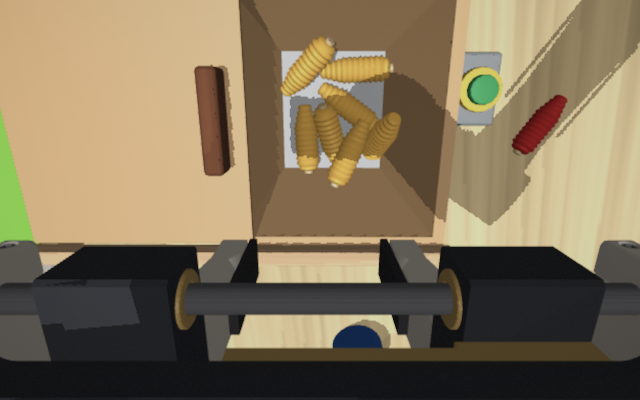

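View pics/sc9.png

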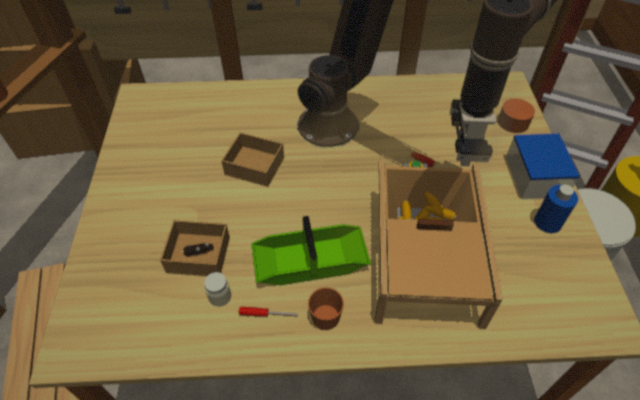

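All seven yellow ears are in the hopper, at wrist (308,67), (358,69), (345,103), (307,138), (328,133), (350,153) and (383,137). The handle is at (212,120). Time to close the lid.

```bash
python3 - <<'E'
from h import *
s=arm.get_state(); c=cam("wrist",s)
a,b=onz(c,(207,67),.207),onz(c,(216,174),.207); m=(a+b)/2; print(m,np.linalg.norm(a-b))
m=[.633,.268]
plan([*m,.33],Rdown(-96.2),s); plan([*m,.203],Rdown(-96.2),s)
E
```

```text
[0.62386104 0.26944567 0.207     ] 0.09609941331796415
row [0.051, -0.108, 0.067] [-0.3, -0.1, 0.5]
row [0.051, -0.108, 0.194] [-0.3, -0.1, 0.5]
```

Request:
{"method": "jog_arm", "body": {"motion": [[[0.051,-0.104,0.02,0,0,0.5,0.06],[0.051,-0.104,0.05,0,0,0.5,0.06],[0.051,-0.104,0.08,0,0,0.5,0.06],[0.051,-0.104,0.12,0,0,0.5,0.06],[0.051,-0.104,0.155,0,0,0.5,0.06],[0.051,-0.104,0.18,0,0,0.5,0.06],[0.051,-0.104,0.19,0,0,0.5,0.06],[0.051,-0.104,0.192,0,0,0.5,0.06]]]}}

```text
t: 42.1
eef_pos: [0.6292, 0.2676, 0.2042]
ee_rot: [-3.138, -0.003, -1.679]
force: [0.2, -0.9, 0.5]
width: 0.06
```

Request:
{"method": "jog_arm", "body": {"motion": [[[0,0,0,0,0,0,0],[0,0,0,0,0,0,0],[0,0,0,0,0,0,0],[0,0,0,0,0,0,0],[0,0,0,0,0,0,0],[0,0,0,0,0,0,0],[0,0,0,0,0,0,0]]], "newtons": 15}}

```text
t: 42.8
eef_pos: [0.626, 0.2681, 0.2047]
ee_rot: [3.14, -0.004, -1.678]
force: [-15.3, 3.3, 10.2]
width: 0.0201
```

```bash
python3 - <<'E'
from h import *
s=log(); plan([.4215,.2875,.204],Rdown(-96.2),s)
E
```

```text
t 42.8 pos [0.626  0.2681 0.2047] rpy [179.9  -0.2 -96.2] q [ 0.691  0.397 -0.032  0.002 -1.145 -0.799] F [-15.3   3.3  10.2] w 0.0201
row [0.003, 0.205, 0.001] [0.1, -0.2, 0.0]
```

Request:
{"method": "jog_arm", "body": {"motion": [[[0,0.02,0,0,0,0,0],[0,0.05,0,0,0,0,0],[0,0.08,0,0,0,0,0],[0,0.11,0,0,0,0,0],[0.001,0.14,0,0,0,0,0],[0.001,0.165,0,0,0,0,0],[0.002,0.18,0,0,0,0,0],[0.002,0.19,0,0,0,0,0]]]}}

```text
t: 43.6
eef_pos: [0.4359, 0.2876, 0.2047]
ee_rot: [3.141, -0.001, -1.677]
force: [3.6, 5.2, -8.8]
width: 0.0204
```

Request:
{"method": "jog_arm", "body": {"motion": [[[0,0.005,0,0,0,0,0],[0,0.01,0,0,0,0,0],[0,0.013,0,0,0,0,0],[0,0.014,0,0,0,0,0],[0,0.014,0,0,0,0,0]]]}}

```text
t: 44.1
eef_pos: [0.422, 0.2892, 0.2047]
ee_rot: [3.141, -0.001, -1.678]
force: [-0.4, 2.3, -3.4]
width: 0.0197
```

```bash
python3 - <<'E'
from h import *
s=log(); plan([.4215,.2875,.204],Rdown(-96.2),s)
E
```

```text
t 44.1 pos [0.422  0.2892 0.2047] rpy [ 1.799e+02 -1.000e-01 -9.610e+01] q [ 9.850e-01  1.250e-01 -4.060e-01 -1.000e-03 -1.041e+00 -1.091e+00] F [-0.4  2.3 -3.4] w 0.0197
row [0.002, 0.0, 0.001] [0.1, -0.1, 0.1]
```

Request:
{"method": "jog_arm", "body": {"motion": [[[0,0.002,0,0,0,0,0],[0,0.004,0,0,0,0,0],[0,0.004,0,0,0,0,0]]]}}

```text
t: 44.4
eef_pos: [0.4179, 0.2896, 0.2047]
ee_rot: [3.14, -0.001, -1.678]
force: [1.5, 0.9, -4.6]
width: 0.0198
```

Request:
{"method": "jog_arm", "body": {"motion": [[[0,0.002,0,0,0,0,0],[0,0.004,0,0,0,0,0],[0,0.004,0,0,0,0,0]]]}}

```text
t: 44.7
eef_pos: [0.4136, 0.29, 0.2047]
ee_rot: [3.14, -0.001, -1.677]
force: [0.4, 0.7, -3.1]
width: 0.0199
```

```bash
python3 - <<'E'
from h import *
s=log(); im=optics.grab_frame("wrist"); save("w16",im)
im=optics.grab_frame("scene"); save("sc10",im,(370,140,510,330),4)
E
```

```text
t 44.7 pos [0.4136 0.29   0.2047] rpy [ 1.799e+02 -1.000e-01 -9.610e+01] q [ 1.000e+00  1.150e-01 -4.180e-01 -1.000e-03 -1.039e+00 -1.107e+00] F [ 0.4  0.7 -3.1] w 0.0199
```

View pics/w16.png

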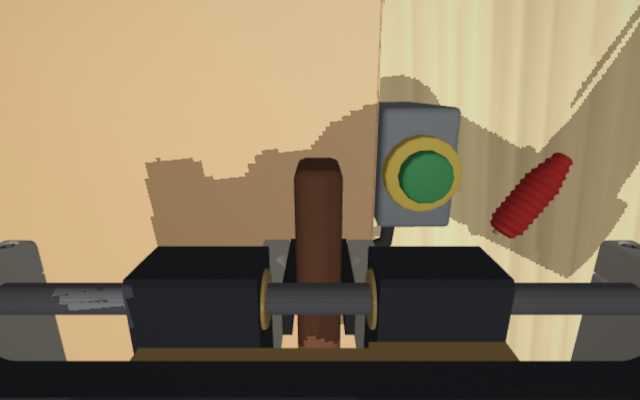

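View pics/sc10.png

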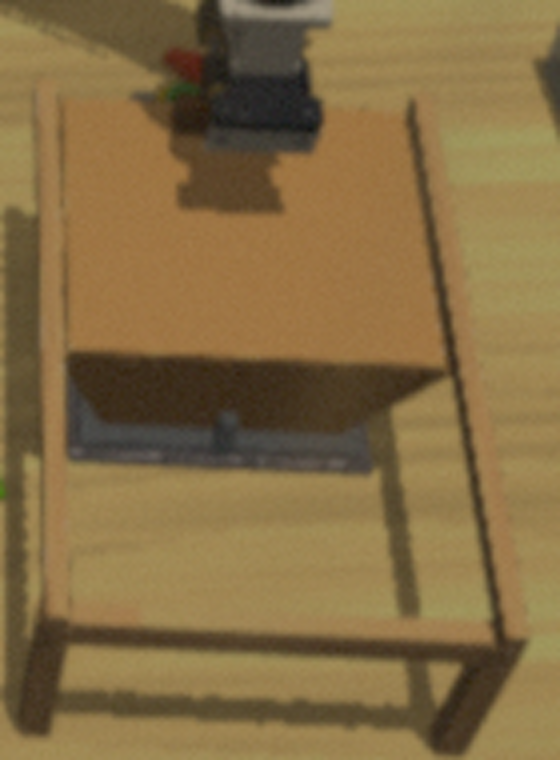

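Full open was reached with the handle at x ≈ 0.626, so fully shut should be about 0.412. The lid was evidently about 1 cm open at the start. I push on gently to the stop.

Request:
{"method": "jog_arm", "body": {"motion": [[[0,0.001,0,0,0,0,0],[0,0.002,0,0,0,0,0],[0,0.002,0,0,0,0,0]]]}}

```text
t: 45.1
eef_pos: [0.412, 0.2902, 0.2047]
ee_rot: [3.141, -0.001, -1.677]
force: [4.5, 0.4, -6.0]
width: 0.02
```

Request:
{"method": "jog_arm", "body": {"motion": [[[0,0.001,0,0,0,0,0],[0,0.002,0,0,0,0,0],[0,0.002,0,0,0,0,0]]]}}

```text
t: 45.4
eef_pos: [0.4119, 0.2902, 0.2047]
ee_rot: [-3.139, -0.001, -1.677]
force: [16.1, -0.6, -11.7]
width: 0.0199
```

The stop is firm at x = 0.412, the predicted shut position. Release and rise, then check.

Request:
{"method": "jog_arm", "body": {"motion": [[[0,0,0,0,0,0,0.03],[0,0,0,0,0,0,0.05],[0,0,0,0,0,0,0.05],[0,0,-0.04,0,0,0,0.05],[0,0,-0.09,0,0,0,0.05],[0,0,-0.13,0,0,0,0.0],[-0.03,0,-0.13,0,0,0,0.0],[-0.03,0,-0.13,0,0,0,0.0]]]}}

```text
t: 46.2
eef_pos: [0.415, 0.3226, 0.3359]
ee_rot: [-3.138, 0.002, -1.676]
force: [-0.9, -1.3, -1.7]
width: 0.0314
```

```bash
python3 - <<'E'
from h import *
s=log(); im=optics.grab_frame("wrist"); save("w17",im)
E
```

```text
t 46.2 pos [0.415  0.3226 0.3359] rpy [-1.798e+02  1.000e-01 -9.610e+01] q [ 1.036  0.061 -0.173  0.002 -1.333 -1.142] F [-0.9 -1.3 -1.7] w 0.0314
```

View pics/w17.png

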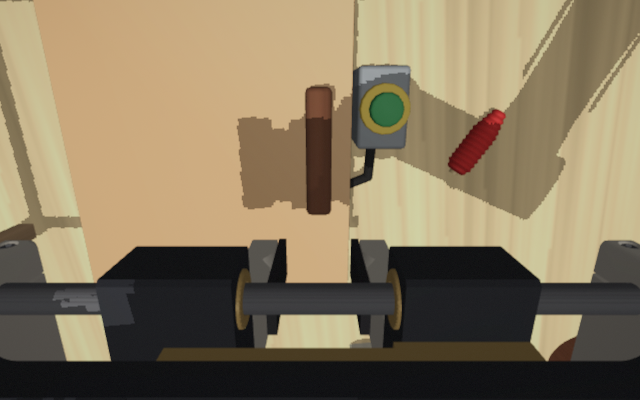

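```bash
python3 - <<'E'
from h import *
s=arm.get_state(); c=cam("wrist",s)
print("handle",(onz(c,(319,88),.207)+onz(c,(318,213),.207))/2)
b=onz(c,(387,110),.138); print("btn",b)
plan([b[0],b[1],.25],Rdown(-96),s); plan([b[0],b[1],.160],Rdown(-96),s)
E
```

```text
handle [0.41169417 0.2886747  0.207     ]
btn [0.34588151 0.26667362 0.138     ]
row [0.061, 0.063, 0.085] [-0.1, -0.0, -0.0]
row [0.061, 0.063, 0.175] [-0.1, -0.0, -0.0]
```

The lid is shut, with the handle at 0.4117. With the current jaw direction the gripper body would hit the handle, so I turn to yaw −6° for the press.

```bash
python3 - <<'E'
from h import *
from kin import *
P=fit(-1).x; s=arm.get_state()
for z in (.25,.153):
    r=ik(np.array([.342,.2665,z]),Rdown(-6),P,-1,[.95,0,-.6,0,-1,.4]); print(r.x.round(3),r.cost)
plan([.342,.2665,.28],Rdown(-6),s)
E
```

```text
[ 1.12  -0.054 -0.484  0.    -1.14   0.346] 1.6873795439291083e-18
[ 1.12   0.046 -0.632 -0.    -0.893  0.346] 9.01889482238841e-23
row [0.062, 0.066, 0.055] [-0.1, -0.1, -90.0]
```

Request:
{"method": "jog_arm", "body": {"motion": [[[0.062,0.066,0.03,0,0,-90,0],[0.062,0.066,0.03,0,0,-90,0],[0.062,0.066,0.03,0,0,-90,0],[0.062,0.066,0.03,0,0,-90,0],[0.062,0.066,0.03,0,0,-90,0],[0.062,0.066,0.03,0,0,-90,0],[0.062,0.066,0.03,0,0,-90,0],[0.062,0.066,0.03,0,0,-90,0]]]}}

```text
t: 47.05
eef_pos: [0.3419, 0.2657, 0.3042]
ee_rot: [3.141, -0.002, -0.471]
force: [0.6, -0.2, 0.0]
width: 0.0007
```

Request:
{"method": "jog_arm", "body": {"motion": [[[0,0,0.02,0,0,-22,0],[0,0,0.02,0,0,-22,0],[0,0,0.02,0,0,-22,0],[0,0,0.02,0,0,-22,0]]]}}

```text
t: 47.45
eef_pos: [0.3416, 0.265, 0.2837]
ee_rot: [3.139, -0.001, -0.086]
force: [-0.2, 0.1, 0.9]
width: 0.0004
```

```bash
python3 - <<'E'
from h import *
s=log(); plan([.342,.2665,.17],Rdown(-6),s)
E
```

```text
t 47.45 pos [0.3416 0.265  0.2837] rpy [ 1.799e+02 -1.000e-01 -4.900e+00] q [ 1.121 -0.079 -0.43   0.002 -1.223  0.363] F [-0.2  0.1  0.9] w 0.0004
row [0.0, -0.002, 0.114] [0.1, -0.1, 1.1]
```

Request:
{"method": "jog_arm", "body": {"motion": [[[0,-0.002,0.04,0,0,1,0],[0,-0.002,0.08,0,0,1,0],[0,-0.002,0.105,0,0,1,0],[0,-0.002,0.114,0,0,1,0],[0,-0.002,0.114,0,0,1,0]]]}}

```text
t: 47.95
eef_pos: [0.3416, 0.266, 0.169]
ee_rot: [3.137, -0.0, -0.105]
force: [-0.4, -0.7, 1.2]
width: 0.001
```

Request:
{"method": "jog_arm", "body": {"motion": [[[0,0,0.008,0,0,0,0],[0,0,0.011,0,0,0,0],[0,0,0.014,0,0,0,0],[0,0,0.016,0,0,0,0],[0,0,0.016,0,0,0,0]]]}}

```text
t: 48.45
eef_pos: [0.3426, 0.2673, 0.1576]
ee_rot: [3.14, -0.003, -0.103]
force: [-14.7, -7.0, 43.1]
width: 0.0003
```

Request:
{"method": "jog_arm", "body": {"motion": [[[0,0,-0.02,0,0,0,0],[0,0,-0.06,0,0,0,0],[-0.03,0,-0.1,0,0,0,0],[-0.03,0,-0.1,0,0,0,0]]]}}

```text
t: 48.85
eef_pos: [0.3124, 0.2725, 0.2632]
ee_rot: [-3.134, -0.007, -0.103]
force: [0.6, 1.3, -0.6]
width: 0.0008
```

```bash
python3 - <<'E'
from h import *
s=log(); im=optics.grab_frame("wrist"); save("w18",im); c=cam("wrist",s)
for n,lo,hi in (("green",(50,80,40),(90,255,255)),("yel",(22,150,100),(33,255,255))):
    bl,_=blobs(im,lo,hi,100)
    for k in bl:
        (x,y),w,a=cv2.minAreaRect(k); print(n,x,y,w,onz(c,(x,y),.138).round(4),onz(c,(x,y),.13).round(4))
im=optics.grab_frame("top"); save("top8",im)
c=cam("top")
bl,_=blobs(im,(50,80,40),(90,255,255),20)
for k in bl:
    (x,y),w,a=cv2.minAreaRect(k); print(x,y,w,onz(c,(x,y),.138).round(4))
E
```

```text
t 48.85 pos [0.3124 0.2725 0.2632] rpy [-179.6   -0.4   -5.9] q [ 1.203 -0.108 -0.503  0.005 -1.166  0.264] F [ 0.6  1.3 -0.6] w 0.0008
green 321.0000305175781 153.50001525878906 (40.305084228515625, 40.305084228515625) [0.3473 0.268  0.138 ] [0.346  0.2682 0.13  ]
yel 318.0 177.5 (7.0, 30.0) [0.3291 0.2722 0.138 ] [0.3272 0.2724 0.13  ]
```

View pics/w18.png

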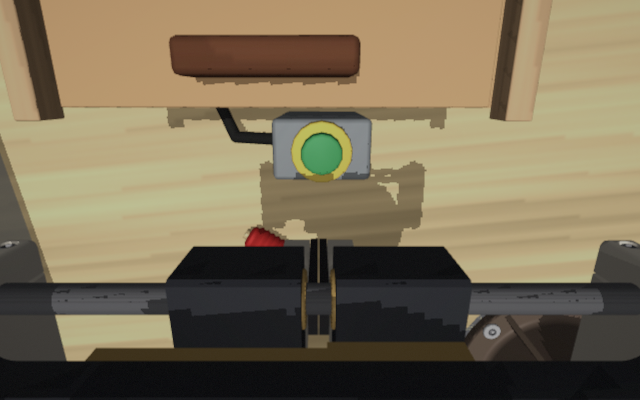

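The button is at (321,153), i.e. (0.347, 0.268). The press stopped early, with the tips at 0.1356 m, and showed 43 N. I re-press gently to see what the fingers meet.

```bash
python3 - <<'E'
from h import *
s=log(); plan([.346,.268,.175],Rdown(-6),s); plan([.346,.268,.160],Rdown(-6),s)
E
```

```text
t 48.95 pos [0.3121 0.2711 0.2589] rpy [-179.9   -0.2   -5.9] q [ 1.201 -0.103 -0.508  0.003 -1.162  0.266] F [ 0.1 -0.1 -1.5] w 0.0003
row [0.034, -0.0, 0.084] [-0.1, -0.2, 0.1]
row [0.034, -0.0, 0.099] [-0.1, -0.2, 0.1]
```

```bash
python3 - <<'E'
from h import *
s=arm.get_state()
R=Rdown(-6)*Ro.from_rotvec([12,12,0],degrees=True)
for c in (.004,.012,.021):
    C=[R.apply([a,b,.022]) for a in (-.0095,.0095) for b in (-c,c)]; l=min(C,key=lambda v:v[2]); print(c,l.round(4))
    if c==.012: L=l
body=[R.apply([a,b,-.044]) for a in (-.039,.039) for b in (-.0965,.0965)]
for z in (.148,.130):
    X=np.array([.3465,.268,z])-L; print("TCP",X.round(4)); plan(X,R,s)
    for v in body: print("  body",(X+v).round(3))
E
```

```text
0.004 [-0.0046  0.0013 -0.0238]
0.012 [-0.0052 -0.0065 -0.0255]
0.021 [-0.0059 -0.0153 -0.0273]
TCP [0.3517 0.2745 0.1735]
row [0.039, -0.007, 0.086] [11.9, 11.8, 0.1]
  body [0.312 0.365 0.227]
  body [0.296 0.177 0.188]
  body [0.387 0.356 0.244]
  body [0.372 0.167 0.204]
TCP [0.3517 0.2745 0.1555]
row [0.039, -0.007, 0.104] [11.9, 11.8, 0.1]
  body [0.312 0.365 0.209]
  body [0.296 0.177 0.17 ]
  body [0.387 0.356 0.226]
  body [0.372 0.167 0.186]
```

```bash
python3 - <<'E'
from h import *
s=arm.get_state()
R=Rdown(-6)*Ro.from_rotvec([-12,12,0],degrees=True)
C=[R.apply([a,b,.022]) for a in (-.0095,.0095) for b in (-.012,.012)]; L=min(C,key=lambda v:v[2]); print(L)
body=[R.apply([a,b,-.044]) for a in (-.039,.039) for b in (-.0965,.0965)]
for z in (.144,.130):
    X=np.array([.3465,.268,z])-L; print("TCP",X.round(4)); plan(X,R,s)
    for v in body: print("  body",(X+v).round(3))
E
```

```text
[-0.0037359   0.00742247 -0.0254794 ]
TCP [0.3502 0.2606 0.1695]
row [0.039, 0.007, 0.09] [-12.1, 11.8, 0.1]
  body [0.316 0.367 0.184]
  body [0.292 0.18  0.223]
  body [0.392 0.361 0.2  ]
  body [0.368 0.174 0.24 ]
TCP [0.3502 0.2606 0.1555]
row [0.039, 0.007, 0.104] [-12.1, 11.8, 0.1]
  body [0.316 0.367 0.17 ]
  body [0.292 0.18  0.209]
  body [0.392 0.361 0.186]
  body [0.368 0.174 0.226]
```

Request:
{"method": "jog_arm", "body": {"motion": [[[0.039,0.007,0.03,-6,6,0,0],[0.039,0.007,0.06,-12,12,0,0],[0.039,0.007,0.08,-12,12,0,0],[0.039,0.007,0.086,-12,12,0,0],[0.039,0.007,0.086,-12,12,0,0]]]}}

```text
t: 49.45
eef_pos: [0.3504, 0.2595, 0.1721]
ee_rot: [2.928, -0.211, -0.08]
force: [-0.4, 0.2, 1.6]
width: 0.0009
```

```bash
python3 - <<'E'
from h import *
s=log(); save("sc11",optics.grab_frame("scene"),(380,100,520,220),5)
R=Ro.from_euler('xyz',s["ee_rot"])
for dz in (-.004,-.007,-.010,-.012,-.014,-.016): print(dz,R.inv().apply([0,0,dz]).round(4))
for c in (.004,.012,.021): print(c,(s["eef_pos"]+R.apply([-.0095,c,.022])).round(4))
E
```

```text
t 49.45 pos [0.3504 0.2595 0.1721] rpy [167.8 -12.1  -4.6] q [ 1.303  0.059 -0.722  0.292 -0.986 -0.021] F [-0.4  0.2  1.6] w 0.0009
-0.004 [-0.0008 -0.0008  0.0038]
-0.007 [-0.0015 -0.0014  0.0067]
-0.01 [-0.0021 -0.0021  0.0096]
-0.012 [-0.0025 -0.0025  0.0115]
-0.014 [-0.0029 -0.0029  0.0134]
-0.016 [-0.0033 -0.0033  0.0153]
0.004 [0.3448 0.2513 0.1499]
0.012 [0.3438 0.2436 0.1515]
0.021 [0.3427 0.2348 0.1534]
```

View pics/sc11.png

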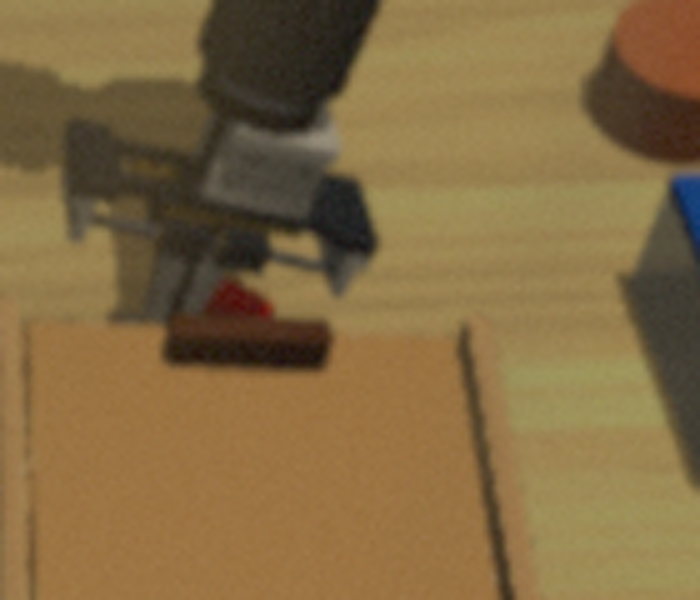

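Request:
{"method": "jog_arm", "body": {"motion": [[[-0.001,-0.001,0.005,0,0,0,0],[-0.0015,-0.0015,0.007,0,0,0,0],[-0.0015,-0.0015,0.007,0,0,0,0]]]}}

```text
t: 49.8
eef_pos: [0.3513, 0.2604, 0.1663]
ee_rot: [2.932, -0.212, -0.082]
force: [0.7, 0.0, 1.1]
width: 0.0008
```

Request:
{"method": "jog_arm", "body": {"motion": [[[-0.0005,-0.0005,0.002,0,0,0,0],[-0.0005,-0.0005,0.002,0,0,0,0]]]}}

```text
t: 50.0
eef_pos: [0.3513, 0.2605, 0.1645]
ee_rot: [2.933, -0.212, -0.082]
force: [0.3, -0.3, 2.6]
width: 0.0002
```

Request:
{"method": "jog_arm", "body": {"motion": [[[-0.0005,-0.0005,0.002,0,0,0,0],[-0.0005,-0.0005,0.002,0,0,0,0]]]}}

```text
t: 50.2
eef_pos: [0.3513, 0.2605, 0.1624]
ee_rot: [2.933, -0.212, -0.082]
force: [-0.3, -0.7, 2.9]
width: 0.0004
```

Request:
{"method": "jog_arm", "body": {"motion": [[[-0.0005,-0.0005,0.002,0,0,0,0],[-0.0005,-0.0005,0.002,0,0,0,0]]]}}

```text
t: 50.4
eef_pos: [0.3514, 0.2605, 0.1603]
ee_rot: [2.933, -0.212, -0.082]
force: [-0.6, -1.6, 5.5]
width: 0.0009
```

The force rises like a spring, from 1.1 to 5.5 N. I go slightly further to the bottom.

Request:
{"method": "jog_arm", "body": {"motion": [[[-0.0005,-0.0005,0.002,0,0,0,0],[-0.0005,-0.0005,0.002,0,0,0,0]]]}}

```text
t: 50.6
eef_pos: [0.3517, 0.2606, 0.1595]
ee_rot: [2.932, -0.214, -0.081]
force: [-7.5, -3.7, 22.5]
width: 0.0002
```

The hard stop came after about 6 mm of spring travel, so the button is fully pressed. Retract and check.

Request:
{"method": "jog_arm", "body": {"motion": [[[0,0,-0.03,0,0,0,0],[0,0,-0.08,0,0,0,0],[-0.03,0,-0.13,0,0,0,0.02],[-0.04,0,-0.17,12,-12,0,0.05],[-0.04,0,-0.17,12,-12,0,0.05],[-0.04,0,-0.17,12,-12,0,0.05]]]}}

```text
t: 51.2
eef_pos: [0.2807, 0.3024, 0.3158]
ee_rot: [-3.129, -0.003, -0.105]
force: [0.9, -0.4, 0.1]
width: 0.0272
```

```bash
python3 - <<'E'
from h import *
s=log(); im=optics.grab_frame("wrist"); save("w19",im); c=cam("wrist",s)
im=optics.grab_frame("scene"); save("sc12",im)
im=optics.grab_frame("top"); save("top9",im)
E
```

```text
t 51.2 pos [0.2807 0.3024 0.3158] rpy [-179.3   -0.2   -6. ] q [ 1.307e+00 -1.450e-01 -4.120e-01  1.000e-03 -1.290e+00  1.590e-01] F [ 0.9 -0.4  0.1] w 0.0272
```

View pics/w19.png

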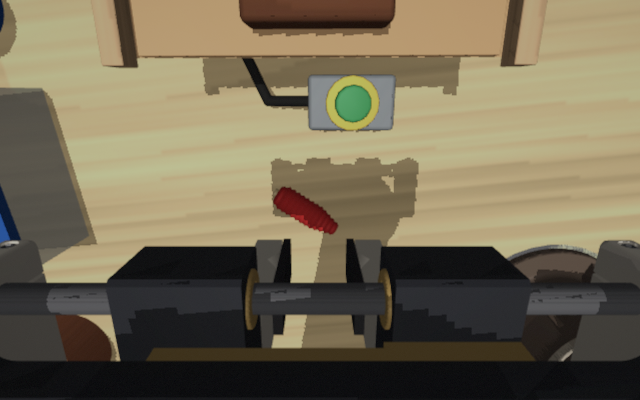

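View pics/sc12.png

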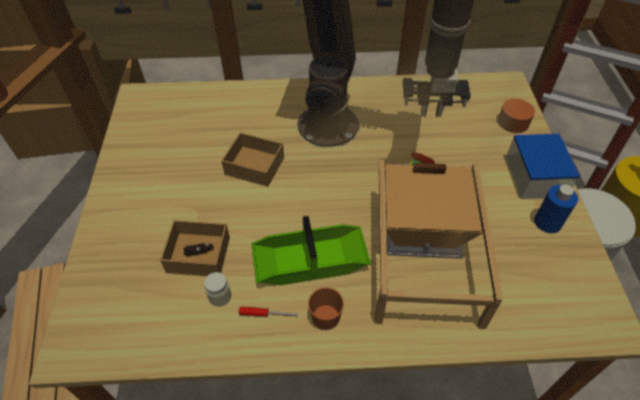

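View pics/top9.png

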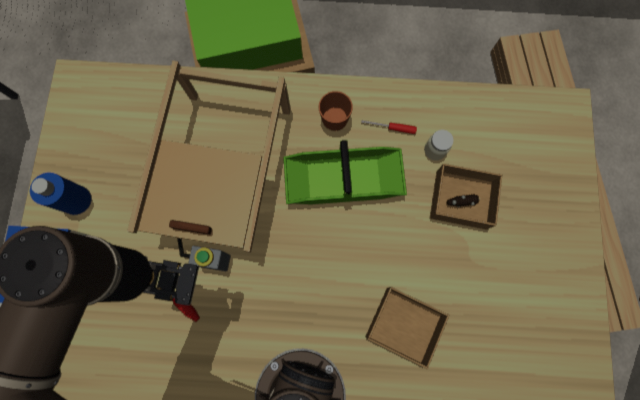

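```bash
python3 - <<'E'
from h import *
c=cam("top")
for n in ("top0","top9"):
    im=cv2.imread(f"pics/{n}.png")[:,:,::-1].copy(); sub=im[205:245,160:225]
    m=(sub.max(2)<95).astype(np.uint8); cs,_=cv2.findContours(m,cv2.RETR_EXTERNAL,cv2.CHAIN_APPROX_NONE)
    k=max([q for q in cs if cv2.boundingRect(q)[1]<28],key=cv2.contourArea); mm=cv2.moments(k); p=(160+mm['m10']/mm['m00'],205+mm['m01']/mm['m00'])
    print(n,p,cv2.contourArea(k),onz(c,p,.2).round(4))
print(arm.get_state()["force"].round(1))
E
```

```text
top0 (191.54533333333333, 223.77911111111112) 375.0 [0.4203 0.2851 0.2   ]
top9 (190.59224176815516, 227.53270184934595) 369.5 [0.4109 0.2862 0.2   ]
[ 0.  -0.6  0.1]
```

The handle is at 0.411, which is fully shut. The robot touches nothing and every bystander is in place, so I hand in.

```bash
python3 -c "
from station import arm
print(arm.job_done())"
```

```text
the job is handed in; nothing more can be done
None
```

The job was handed in after about 51 s of the 210 s allowed; the station reports no verdict.

**What I did:**
- I moved the spoiled ear from the trug to the right-hand carton. There was no spoiled ear on the bench.
- I put the four bench ears in the trug, slid the lid back and poured.
- I stood the empty trug back in its place, shut the lid to its stop and then pressed start.

**Last checks:**
- **Hopper:** all seven yellow ears were in it before the lid closed. No ear missed, and no brown ear was in it.
- **Lid:** the handle reads x = 0.411 m, which matches the shut stop at 0.412 m. By my measurements it stood about 1 cm open at the start, and it is now at the stop.
- **Bench:** the trug is upright and empty, the spoiled ear is in the carton, and the pot, screwdriver, jar and red look-alike look unmoved.

**What disagreed:**
- **First button press:** it met a hard stop early, at 43 N of wrist force, after about 2 mm of travel by my estimate. The force may have been on the button's rim or under the gripper's body; if the body, it could exceed the 40 N limit. It may also have registered as a press, but the lid was already shut.
- **Second button press:** with the gripper tilted, it felt like the button's spring over about 6 mm, then stopped hard at 22 N, so I take it as fully pressed.
- **Opening the lid:** it ran into its end stop at about 39 N in the slide direction (about 46 N in total at the wrist), with the fingers on the handle.

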